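# Lock the last quarter-turn stud of a kitchen water filter cover

### The arm

A 6-joint arm with a two-finger parallel gripper is mounted at the origin on the work surface. World frame = base frame: x ahead of the robot, y to its left, z up, the work surface at z = 0. Lengths are in mm, angles in rad, forces in N, time in s.
With the tool pointing down it reaches from about 300 to 875 mm from the base axis. Payload 6.4 kg.
Tool frame: the origin (TCP) lies on the centre line of the jaws, within the pads' length; the fingertips stand 8 mm ahead of it and the grasp point (between the pads) lies 11 mm behind it (arm.nose_length is the z of the fingertips in the tool frame, in mm); z points along the fingers, y is the direction in which the jaws open and shut (so a half turn about z gives the same grasp; the last joint's range is limited). The gripper opens to 88 mm and grips with 3 to 60 N. Pads are 18 mm wide; open, the fingers measure 123 mm over their backs; the gripper's body (75 mm by 187 mm) begins 45 mm behind the grasp point.
Start: joints at [-1.549, 0.181, 1.607, -0, 1.354, -0.206], TCP at [129.87, -560.156, 246.714] pointing down, gripper open.
Joint ranges: [-2.99, 2.99], [-0.89, 2.07], [0.3, 2.58], [-1.14, 4.28], [0, 2.63], [-3.12, 3.12]. Speed limits (rad/s): [2.57, 2.57, 3.01, 3.14, 3.14, 3.14].

### API

Orientations are given as a 3x3 rotation matrix whose columns are the frame's x, y, z axes.
In Python, from station import arm, imaging gives the robot as it stands.
- The arm moves only by the shell command python3 -m crank 'ROWS' [FORCE]. ROWS is JSON, a list of rows, each a list of 5 numbers: the shift along the tool's x, y, z in cm, then the turn about the tool's z in rad, then the finger opening in cm, from 0 to 8.81. In form: [[dx, dy, dz, twist, fingers], ...]. A call has 1 to 20 rows; each row shifts and turns the pose as measured when the row begins, along the tool's axes as they then stand; what a row does not reach is not made up. A row lasts 1/12 s, in which the tool goes at most 41.7 mm and 7.16 degrees, less where a joint would pass 70% of its speed; a pose out of reach is approached as far as the arm can. A call is refused whole if a number of a shift passes 4.17 or a number of a turn 0.125, either way. A call with a gripper value outside its range is refused whole. The fingers move at their own pace and stop on an object; FORCE is the grip in N (left out, the last holds). Time passes only in rows, so rows that do not move let the fingers close. It gives the time, the measured TCP pose, the force and the opening at its end, in the units of the state.
- arm.sense(): the state, without advancing time (a new reading comes with each control period).
- imaging.capture(name): name is "side" or "top" or "wrist"; returns (picture, depth): 400x640x3 uint8, red, green, blue; 400x640 float32, mm along the optical axis (not along the pixel's ray), 0 where there is no reading.
- imaging.camera_info(name): a dict with "vfov" (degrees; the focal length in pixels is half the picture's height over the tangent of half this angle, whatever the lens; pixels are square), "cx", "cy" (the principal point, pixels), "R" (3x3) and "t" (3): a world point X has camera coordinates R X + t; the wrist camera has in their place "tool_from_camera" (4x4, takes a point from camera to tool coordinates, whose origin is the TCP and whose axes are the flange's). Camera axes: x right, y down, z forward; pixel columns grow to the right and rows downward; lengths in mm; the calibration is good to about 2 mm. The wrist camera is an equidistant fisheye: a pixel r from the principal point sees the ray r / f radians off the axis. A picture is of the moment at which its call begins: read the wrist's pose just before it. camera_info takes no time and is no camera call.
- arm.close_job(): hands the job in, once; it reports no verdict.
The state is a dict: "clock": time; "joints": joint angles; "joint_velocities": joint speeds; "joint_efforts": joint torques, N m; "tcp_pos": TCP position; "ee_rot": TCP orientation; "contact_force": force on the tool from outside, world axes, zero at the start; "wrist_torque": the same for the moment, N m; "width": opening from 0.0 (shut) to 1.0 (fully open).
Only numpy, scipy, OpenCV 4.12 (cv2) and the standard library are available. Lean on these libraries where they do the work, as an engineer would, in place of code of your own. Each camera call takes 0.05 s, during which the arm holds its last target.

### The job

The filter cartridge has been changed and one slotted stud on the filter unit's cover still stands up out of its collar. Take the flat-bladed key from its wooden stand, press the stud down with the key and turn it about a quarter turn clockwise until it drops into its catch and stays down, without forcing it. Then put the key back upright in its stand, and leave the mug, jar and old cartridge where they are.

Things in the scene. Friction and masses are not known exactly. Their poses are not given: they have to be found in the camera images.
- stud_slot (a point): middle of the top face of the open stud's round brass head, 30 mm across, on its turning axis. z up, x along the slot, which is 5 mm wide, 6 mm deep, runs right across the head and moves with it. This stud stands 4 mm above its collar, its slot across the line of the collar's two dark rim marks; the two locked studs are flush, slots in line with the marks.
- stud_head: the same stud head (origin on the turning axis, 18 mm under its top face; axes as stud_slot)
- fastener: the whole open fastener: a steel collar (48 mm outside, 36 mm inside, 14 mm tall) and the stud in it; origin on the stud's axis at the foot of the collar, on the cover (60 mm above the counter), z up, x along the slot of the still open stud. It is light to work: 15 N down and 0.12 N m are always enough; twice that harms it
- stud_press (a joint): how far the stud is pressed down, m: 0 standing up, 0.0115 hard bottom. A spring pushes it up with 3 N at the top and 10 N at the bottom. It turns only when about 8 mm down or more; from there to the catch, a ledge keeps it about 8 mm down even when let go. At the catch it springs up to about 4 mm down, flush with the collar, unless held down, and is then locked against turning
- stud_turn (a joint): turn of the stud from its open position, rad, growing clockwise seen from above; play of 0.07 there. The catch is not in the same place on every fastener: its middle lies between 1.00 and 1.68 rad and cannot be seen; the stud drops in within 0.06 rad either side of it. Held down hard it slides past the catch, to a stop about 0.7 rad beyond. Turning takes 0.03 to 0.1 N m
- key_grip (a point): centre of the key's black handle, a paddle 38 mm wide along x, 12 mm thick along y, 46 mm tall, with z up the key. Below it a steel flange 28 mm across, a round shank 10 mm across and at the foot the flat blade, 22 mm wide along x, 3 mm thick along y, 8 mm long; the blade's tip is 68 mm under this point, the underside of the flange 28 mm under it. Key 110 g, loose, standing blade down in its stand
- stand_mouth (a point): centre of the top face of the wooden stand, a fixed block 75 x 60 mm and 45 mm tall, with a pocket 27 mm along x and 15 mm along y, 42 mm deep. z up. The key hangs in it on its flange, blade along the stand's x, its key_grip 28 mm above this point
- filter_unit: low white box 200 x 280 mm, 60 mm tall, with an aluminium cover on which the three studs sit; fixed; origin under its centre
- mug: white mug 80 mm across, 90 mm tall, leave it alone; origin under its centre
- jar: small jar 52 mm across, 95 mm tall, leave it alone; origin under its centre
- cartridge: used paper-coloured filter cartridge 54 mm across, 107 mm tall, leave it alone; origin under its centre

How it is judged (in metres and radians):
On the way, in this order (a step that is already met when the one before it is completed fails the run):
1. the key is lifted out of its stand (z of key_grip in the frame of stand_mouth above 0.06 m), for 0.1 s.
2. the stud is pressed down with the key (value of joint stud_press above 0.0075 m and contact force between stud_head and anything else above 2 N), for 0.1 s.
3. the stud has turned and dropped into its catch (value of joint stud_turn above 0.9 rad and value of joint stud_press between 0.002 and 0.0068 m), for 0.2 s.
At the end, for the whole second after the job is handed in: the stud is turned more than 0.9 rad clockwise and sits in its catch (pressed 2 to 6.8 mm, flush with the collar), and the key stands upright (within 0.15 rad) back in its stand, within 10 mm of its middle and not more than 6 mm above its seat (all of step 3 and horizontal distance between key_grip and stand_mouth below 0.01 m and z of key_grip in the frame of stand_mouth below 0.034 m and angle between key_grip's own z axis and vertical below 0.15 rad); the robot touches nothing.
It fails at once if the key forces the fastener (more than 28 N between them) (contact force between key and fastener above 28 N).
It fails at once if the fingers work the stud directly, without the key (contact force between the fingers and stud_head above 1 N).
It fails at once if the mug, jar or cartridge is moved or tipped (distance of any of mug, jar, cartridge from where it was at the start of the episode above 0.02 m or angle between any of mug, jar, cartridge's own z axis and vertical above 0.3 rad).
It also fails if it takes over 72 s, if anything falls off the work surface, if the arm or the gripper's body presses on something with over 40 N, if the wrist force passes 120 N, or if a joint passes its speed limit or range.

## Working session

There is one attempt and no reset: what is moved stays moved. The work goes in short steps, Python scripts to look and compute and a shell command to move; the robot and the scene stay as the last step left them, time stands still between calls to the robot, and variables do not carry over. Pictures are saved under pics/ and viewed, and the job is handed in when it is done.

```bash
ls; mkdir -p pics; cat > h.py <<'E'
import numpy as np, cv2
from station import arm, imaging
def cap(n,tag):
    s=arm.sense(); p,d=imaging.capture(n); cv2.imwrite(f'pics/{tag}.png',p[:,:,::-1]); np.savez(f'pics/{tag}.npz',p=p,d=d,pos=s['tcp_pos'],R=s['ee_rot']); return p,d,s
def f(n):
    i=imaging.camera_info(n); return 200/np.tan(np.radians(i['vfov'])/2),i
E
python3 - <<'E'
from h import *
for n in ['side','top','wrist']:
    cap(n,n+'0'); print(n,imaging.camera_info(n))
print(arm.sense())
E
```

```text
pics
side {'vfov': 48.053011912676865, 'cx': 317.16630807611006, 'cy': 202.2187914965845, 'R': array([[-0.98250724, -0.18440036,  0.02600042],
       [-0.11901292,  0.51436801, -0.84927114],
       [ 0.14323212, -0.83750943, -0.52731632]]), 't': array([506.79986331, 103.69721922, 999.65484835])}
top {'vfov': 44.3802279573015, 'cx': 316.55236932323777, 'cy': 199.74078899913712, 'R': array([[ 0.0156209 , -0.99986908, -0.00422025],
       [-0.99768666, -0.01530724, -0.06623462],
       [ 0.06616135,  0.00524513, -0.99779515]]), 't': array([  51.08681485,  523.51957986, 1332.97504282])}
wrist {'vfov': 65.70646984690485, 'cx': 319.1082488690393, 'cy': 199.91641907824558, 'tool_from_camera': array([[ 4.14489591e-04, -9.62054386e-01, -2.72857446e-01,
         6.98157929e+01],
       [ 9.99999793e-01,  5.33170403e-04, -3.60808991e-04,
         1.46852693e+00],
       [ 4.92597387e-04, -2.72857240e-01,  9.62054408e-01,
        -1.38600813e+02],
       [ 0.00000000e+00,  0.00000000e+00,  0.00000000e+00,
         1.00000000e+00]])}
{'clock': 0.15, 'joints': array([-1.54929813e+00,  1.81371988e-01,  1.60776889e+00,  9.01926498e-06,
        1.35383776e+00, -2.06285811e-01]), 'joint_velocities': array([-0.00154427, -0.00239467, -0.00331148, -0.00118211, -0.00014986,
       -0.00015425]), 'joint_efforts': array([ 2.00787814e-03, -4.34230077e+01, -3.42171800e+01,  7.03446195e-02,
        3.56038730e-02, -8.52490030e-05]), 'tcp_pos': array([ 129.86479187, -559.72320844,  246.02076437]), 'ee_rot': array([[ 9.74169644e-01,  2.25817412e-01, -2.09879692e-05],
       [ 2.25817224e-01, -9.74168702e-01,  1.38584852e-03],
       [ 2.92502904e-04, -1.35479100e-03, -9.99999039e-01]]), 'contact_force': array([ 0.14661908, -0.27934667, -0.43560967]), 'wrist_torque': array([-0.03345488, -0.01155246,  0.003703  ]), 'width': 0.9969947972295948}
```

View pics/top0.png

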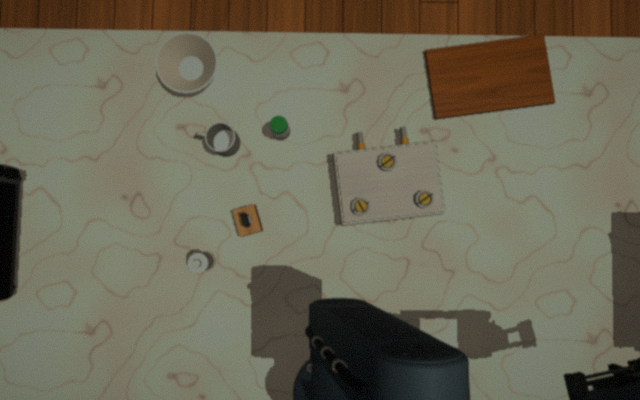

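View pics/side0.png

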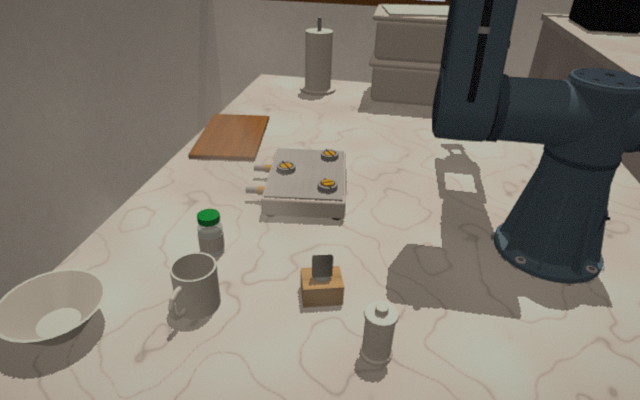

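View pics/wrist0.png

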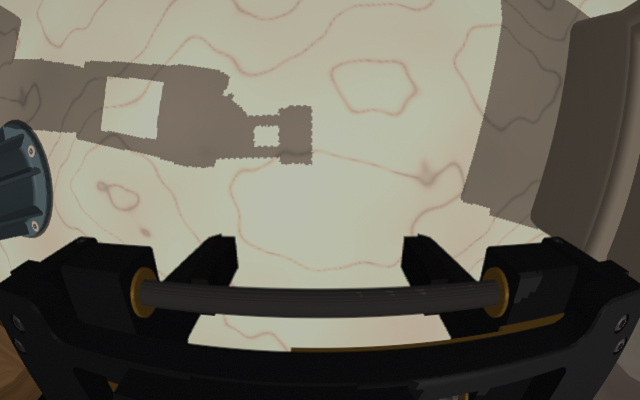

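Top view: stand with key near (246,220), studs at (387,161), (360,206), (424,199), cartridge (200,261), mug (221,139), jar (279,126). I'll zoom in and get rough positions.

```bash
python3 - <<'E'
from h import *
p=np.load('pics/top0.npz'); im=p['p'][:,:,::-1]; 
a=cv2.resize(im[140:230,330:450],None,fx=6,fy=6,interpolation=cv2.INTER_CUBIC); cv2.imwrite('pics/topz.png',a)
s=np.load('pics/side0.npz')['p'][:,:,::-1]
b=cv2.resize(s[140:220,255:355],None,fx=7,fy=7,interpolation=cv2.INTER_CUBIC); cv2.imwrite('pics/sidez.png',b)
fo,i=f('top'); d=p['d']
R,t=i['R'],i['t']
def pt(u,v):
    z=np.median(d[v-1:v+2,u-1:u+2]); c=np.array([(u-i['cx'])/fo*z,(v-i['cy'])/fo*z,z]); return R.T@(c-t)
for n,u,v in [('key',246,218),('stand',240,232),('A',387,161),('B',360,206),('C',424,199),('cover',390,185),('cart',200,261),('mug',221,139),('jar',279,126),('table',300,200)]: print(n,pt(u,v).round(0))
E
```

```text
key [467. 242.  89.]
stand [431. 263.  47.]
A [ 625. -127.   69.]
B [504. -56.  75.]
C [ 525. -225.   71.]
cover [ 562. -136.   63.]
cart [355. 355. 103.]
mug [690. 330.   7.]
jar [710. 160.  96.]
table [522. 105.   2.]
```

View pics/topz.png

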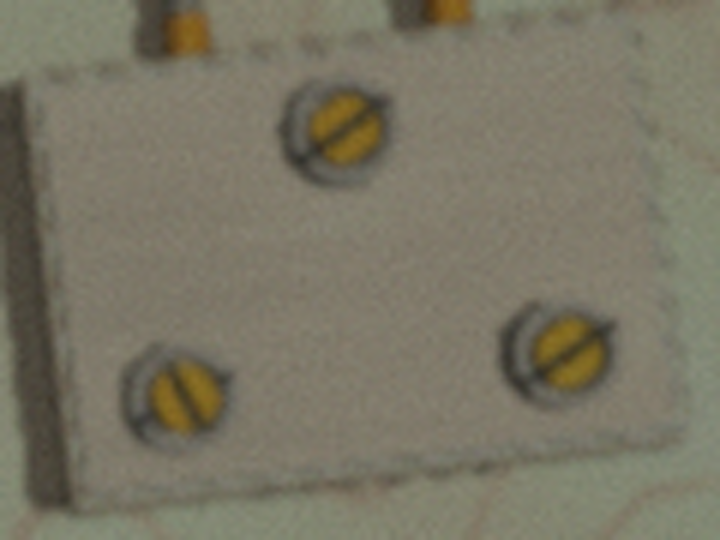

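View pics/sidez.png

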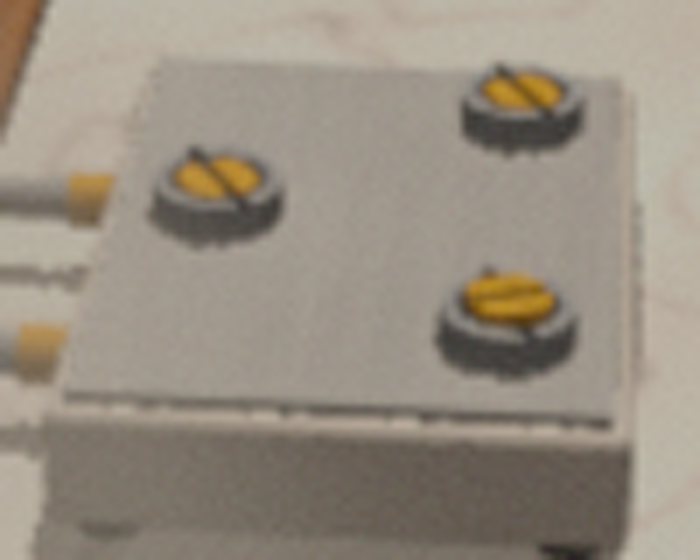

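Open stud is the one at (360,206) in the top view: its slot crosses the rim marks. It sits near (504,-56). Moving the wrist camera over it.

```bash
python3 -m crank '[[2.8,-2.4,0.3,0,8.8],[2.8,-2.4,0.3,0,8.8],[2.8,-2.4,0.3,0,8.8],[2.8,-2.4,0.3,0,8.8],[2.8,-2.4,0.3,0,8.8],[2.8,-2.4,0.3,0,8.8],[2.8,-2.4,0.3,0,8.8],[2.8,-2.4,0.3,0,8.8],[2.8,-2.4,0.3,0,8.8],[2.8,-2.4,0.3,0,8.8],[2.8,-2.4,0.3,0,8.8],[2.8,-2.4,0.3,0,8.8],[2.8,-2.4,0.3,0,8.8],[2.8,-2.4,0.3,0,8.8],[2.8,-2.4,0.3,0,8.8],[2.8,-2.4,0.3,0,8.8],[2.8,-2.4,0.3,0,8.8]]'
```

```text
clock: 1.57
tcp_pos: [512.5, -36.3, 190.4]
ee_rot: [[0.977, 0.212, -0.0], [0.212, -0.977, 0.0], [0.0, -0.0, -1.0]]
contact_force: [1.5, -0.9, -0.3]
width: 0.998
```

```bash
python3 -m crank '[[-1.2,-1.8,0,0,8.8],[0,0,0,0,8.8]]'; python3 - <<'E'
from h import *
cap('wrist','w1'); print(arm.sense()['tcp_pos'],arm.sense()['joints'])
E
```

```text
clock: 1.73
tcp_pos: [498.5, -14.8, 187.1]
ee_rot: [[0.976, 0.219, -0.005], [0.219, -0.976, 0.003], [-0.004, -0.004, -1.0]]
contact_force: [0.5, -0.5, -1.0]
width: 0.998
[499.72683699 -16.1920087  187.60527418] [-0.27145348  0.07776251  1.84846302  0.00208443  1.21820368  1.07902845]
```

View pics/w1.png

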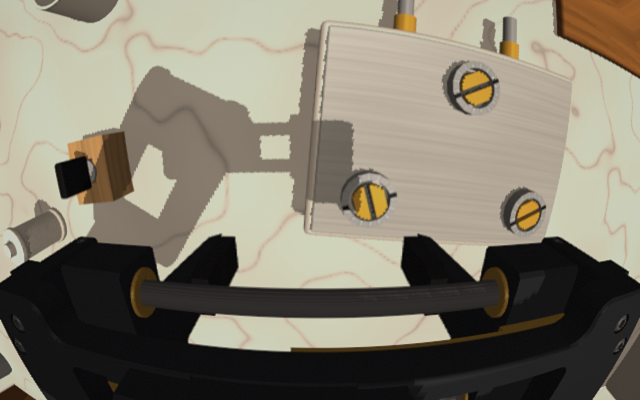

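Wrist view: open stud at about (371,200), slot nearly vertical in the image, marks across. Take a second view from straight above.

```bash
cat >> h.py <<'E'
def wray(z,u,v):
    """world origin, unit dir of wrist pixels; z = npz"""
    fo,i=f('wrist'); u=np.atleast_1d(u).astype(float); v=np.atleast_1d(v).astype(float)
    dx=u-i['cx'];dy=v-i['cy'];r=np.hypot(dx,dy)+1e-9;th=r/fo
    c=np.stack([np.sin(th)*dx/r,np.sin(th)*dy/r,np.cos(th)],-1)
    T=i['tool_from_camera'];R=z['R']
    return R@T[:3,3]+z['pos'], c@T[:3,:3].T@R.T
def plane(z,u,v,h):
    o,d=wray(z,u,v); return o+d*((h-o[2])/d[:,2])[:,None]
def tri(rays):
    A=0;b=0
    for o,d in rays:
        d=d.reshape(3);P=np.eye(3)-np.outer(d,d);A=A+P;b=b+P@o
    X=np.linalg.solve(A,b); return X,[np.linalg.norm((np.eye(3)-np.outer(d.reshape(3),d.reshape(3)))@(X-o)) for o,d in rays]
def brass(z):
    h=cv2.cvtColor(z['p'],cv2.COLOR_RGB2HSV); return ((h[:,:,0]>15)&(h[:,:,0]<32)&(h[:,:,1]>150)&(h[:,:,2]>90)).astype(np.uint8)
E
python3 -m crank '[[0.3,2,0,0,8.8],[0.3,2,0,0,8.8],[0,0,0,0,8.8],[0,0,0,0,8.8]]'; python3 - <<'E'
from h import *
cap('wrist','w2'); print(arm.sense()['tcp_pos'])
for n in ['w1','w2']:
    z=np.load(f'pics/{n}.npz'); m=cv2.morphologyEx(brass(z),cv2.MORPH_CLOSE,np.ones((9,9)))
    k,_,st,c=cv2.connectedComponentsWithStats(m)
    for j in range(1,k):
        if st[j,4]>200: print(n,c[j].round(1),st[j],plane(z,*c[j],78).round(1))
E
```

```text
clock: 2.12
tcp_pos: [514.8, -56.3, 187.8]
ee_rot: [[0.976, 0.219, -0.001], [0.219, -0.976, 0.001], [-0.001, -0.002, -1.0]]
contact_force: [0.1, -0.5, -0.3]
width: 1.003
[514.88324315 -56.44682191 187.93012968]
w1 [405.4  22.1] [395  14  21  18 308] [[659.4 -51.2  78. ]]
w1 [510.4  48.8] [503  41  16  18 212] [[ 673.1 -152.3   78. ]]
w1 [476.4  87.7] [462  71  30  34 770] [[ 624.8 -125.1   78. ]]
w1 [369.8 201.7] [353 184  35  36 928] [[505.7 -57.8  78. ]]
w1 [527.8 214.3] [517 200  23  30 500] [[ 529.2 -222.3   78. ]]
w2 [359.5  27.2] [349  19  22  18 353] [[660.9 -57.6  78. ]]
w2 [475.   49.8] [466  41  18  19 263] [[ 674.6 -158.9   78. ]]
w2 [429.9  91.7] [413  74  35  36 902] [[ 624.5 -126.1   78. ]]
w2 [317.3 210.4] [300 193  36  35 931] [[505.  -58.2  78. ]]
w2 [491.6 222.6] [479 208  26  31 595] [[ 528.6 -223.3   78. ]]
```

View pics/w2.png

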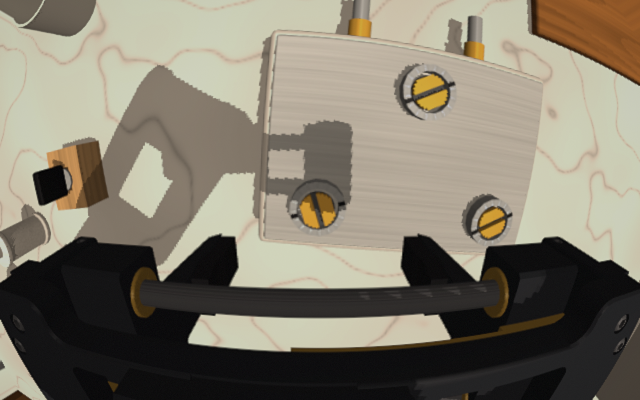

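Stud at (317,210) now, slot slightly off vertical. Both views put it at (505,-58) on z=78. Check its height by triangulation and fit the slot direction.

```bash
python3 - <<'E'
from h import *
rays=[]
for n,c0 in [('w1',(369.8,201.7)),('w2',(317.3,210.4))]:
    z=np.load(f'pics/{n}.npz'); b=brass(z)
    m=cv2.morphologyEx(b,cv2.MORPH_CLOSE,np.ones((9,9)))
    k,L,st,c=cv2.connectedComponentsWithStats(m); j=L[int(c0[1]),int(c0[0])]
    cnt=max(cv2.findContours((L==j).astype(np.uint8),cv2.RETR_EXTERNAL,cv2.CHAIN_APPROX_NONE)[0],key=len)
    hull=cv2.convexHull(cnt); e=cv2.fitEllipse(hull); print('ell',e)
    rays.append(wray(z,*e[0]))
    P=plane(z,*cnt[:,0].T.astype(float),78)[:,:2]; print('extent',np.ptp(P,0), cv2.minEnclosingCircle(P.astype(np.float32)))
    V,U=np.nonzero((L==j)&(b==0)&(np.hypot(*(np.indices(L.shape)[::-1]-np.array(e[0])[:,None,None]))<15))
    Q=plane(z,U,V,78)[:,:2]; q=cv2.fitLine(Q.astype(np.float32),cv2.DIST_HUBER,0,.01,.01).ravel()
    print('slot ang',np.degrees(np.arctan2(q[1],q[0])),q[2:],len(U))
    Bq=z['d'][V.astype(int),U.astype(int)]
print(tri(rays))
# stand/key quick
z=np.load('pics/w2.npz'); print(plane(z,50,184,91).round(0))
print(arm.sense()['joints'])
E
```

```text
ell ((369.80816650390625, 201.6619873046875), (34.3188362121582, 35.5890007019043), 17.474668502807617)
extent [30.91535942 30.70167853] ((505.54425048828125, -57.94651794433594), 15.65485668182373)
slot ang 28.617472 [505.56015  -57.494576] 156
ell ((317.5462341308594, 210.32533264160156), (34.568485260009766, 35.823829650878906), 113.16349792480469)
extent [30.58087194 30.70223273] ((505.07470703125, -58.394840240478516), 15.665279388427734)
slot ang 27.508636 [505.24948  -57.987198] 159
(array([504.9348458 , -58.35565728,  76.0756316 ]), [np.float64(0.3616390197294609), np.float64(0.36163901972942564)])
[[472. 225.  91.]]
[-3.39089076e-01  1.16520718e-01  1.80534966e+00  8.13983798e-04
  1.22076632e+00  1.01071284e+00]
```

Stud: (505.2, -58.2), height 76–78, slot at 28°, diameter 31 mm, which agrees with the text. Now to the stand.

```bash
python3 -m crank '[[0.1,-3,-0.5,0,8.8],[0.1,-3,-0.5,0,8.8],[0.1,-3,-0.5,0,8.8],[0.1,-3,-0.5,0,8.8],[0.1,-3,-0.5,0,8.8],[0.1,-3,-0.5,0,8.8],[0.1,-3,-0.5,0,8.8],[0,0,0,0,8.8],[0,0,0,0,8.8]]'; python3 - <<'E'
from h import *
cap('wrist','w3'); print(arm.sense()['tcp_pos'])
E
python3 -m crank '[[-0.5,-2,0,0,8.8],[-0.5,-2,0,0,8.8],[0,0,0,0,8.8],[0,0,0,0,8.8]]'; python3 - <<'E'
from h import *
cap('wrist','w4'); print(arm.sense()['tcp_pos'])
a=cv2.imread('pics/w3.png');b=cv2.imread('pics/w4.png'); cv2.imwrite('pics/w34.png',cv2.resize(np.vstack([a[:260],b[:260]]),None,fx=1.15,fy=1.15))
E
```

```text
clock: 2.92
tcp_pos: [471.9, 157.3, 226.1]
ee_rot: [[0.978, 0.21, 0.002], [0.21, -0.978, 0.002], [0.003, -0.002, -1.0]]
contact_force: [-0.3, -0.8, 0.3]
width: 0.999
[471.9993444  157.11927325 226.17227976]
clock: 3.3
tcp_pos: [454.2, 190.9, 225.6]
ee_rot: [[0.979, 0.204, 0.002], [0.204, -0.979, 0.001], [0.002, -0.001, -1.0]]
contact_force: [1.0, 0.0, 0.4]
width: 0.998
[454.16283337 190.74427263 225.54831004]
```

View pics/w34.png

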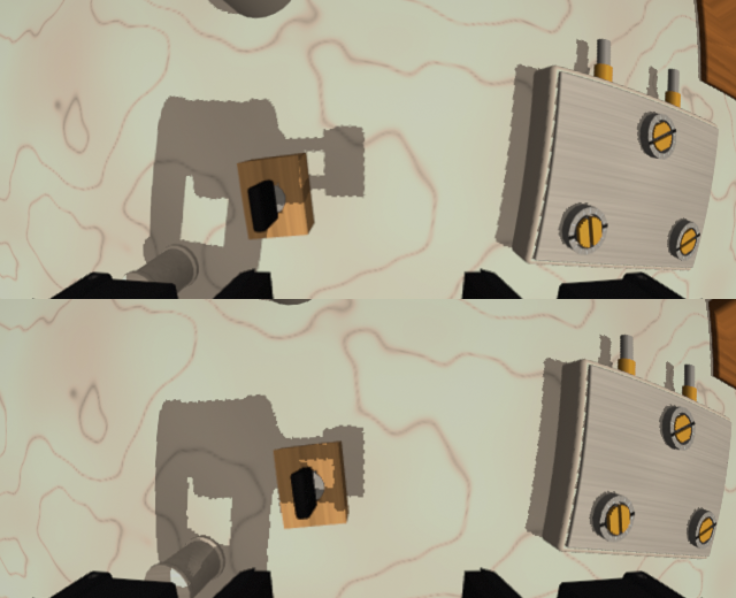

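Key handle (dark) at about (230,175) and (263,170) in the two frames. One more view nearer overhead.

```bash
python3 -m crank '[[0.9,-2.2,0.5,0,8.8],[0.9,-2.2,0.5,0,8.8],[0,0,0,0,8.8],[0,0,0,0,8.8]]'; python3 - <<'E'
from h import *
cap('wrist','w5'); print(arm.sense()['tcp_pos'])
a=cv2.imread('pics/w5.png'); cv2.imwrite('pics/w5z.png',cv2.resize(a[80:300,180:440],None,fx=2.7,fy=2.7))
E
```

```text
clock: 3.68
tcp_pos: [466.1, 233.1, 215.1]
ee_rot: [[0.981, 0.196, 0.003], [0.196, -0.981, -0.001], [0.003, 0.001, -1.0]]
contact_force: [0.1, -0.8, -0.4]
width: 0.996
[466.09129047 232.94109381 215.0701076 ]
```

View pics/w5z.png

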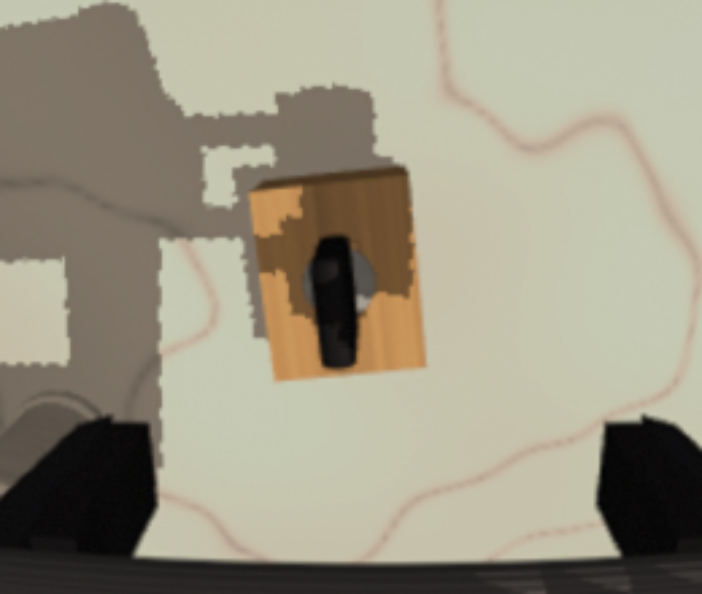

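Nearly overhead: handle lies along the image vertical, at about (304,190). Measure stand top corners and handle from w3/w4/w5.

```bash
python3 - <<'E'
from h import *
cr={}
for n,box in [('w3',(195,120,290,220)),('w4',(230,110,315,210)),('w5',(265,130,350,235))]:
    z=np.load(f'pics/{n}.npz'); p=z['p']; x0,y0,x1,y1=box
    h=cv2.cvtColor(p,cv2.COLOR_RGB2HSV)
    wood=((h[:,:,0]>8)&(h[:,:,0]<22)&(h[:,:,1]>110)).astype(np.uint8)
    wd=np.zeros_like(wood); wd[y0:y1,x0:x1]=wood[y0:y1,x0:x1]
    k=np.zeros_like(wood); k[y0:y1,x0:x1]=(p.max(2)<45)[y0:y1,x0:x1]; 
    nk,L,st,c=cv2.connectedComponentsWithStats(k); j=1+np.argmax(st[1:,4]); hk=L==j
    cnt=max(cv2.findContours(wd|hk.astype(np.uint8),cv2.RETR_EXTERNAL,cv2.CHAIN_APPROX_NONE)[0],key=cv2.contourArea)
    hull=cv2.convexHull(cnt); ap=cv2.approxPolyDP(hull,2.5,True)[:,0]
    print(n,'poly',ap.tolist(),'handle',st[j],c[j].round(1))
    # red-ish: brightness of outline in each
    V,U=np.nonzero(hk)
    print(' handle on z=100 PCA', end=' ')
    P=plane(z,U,V,97)[:,:2].astype(np.float32); print(cv2.minAreaRect(P))
    cr[n]=ap
E
```

```text
w3 poly [[264, 133], [272, 192], [266, 203], [217, 207], [206, 142]] handle [216 157  25  45 867] [228.2 178. ]
 handle on z=100 PCA ((468.3055725097656, 239.58462524414062), (40.31630325317383, 22.231704711914062), 17.11079978942871)
w4 poly [[295, 124], [300, 194], [247, 198], [238, 132]] handle [253 146  22  45 746] [263.7 167.6]
 handle on z=100 PCA ((467.2757568359375, 242.13919067382812), (38.645259857177734, 17.754491806030273), 18.752737045288086)
w5 poly [[328, 142], [336, 215], [282, 220], [272, 152], [278, 147]] handle [295 168  17  48 659] [303.6 190.9]
 handle on z=100 PCA ((468.3048400878906, 245.3562774658203), (42.020713806152344, 13.178584098815918), 17.1575870513916)
```

```bash
python3 - <<'E'
from h import *
Z={n:np.load(f'pics/{n}.npz') for n in ['w3','w4','w5']}
for nm,px in [('LR',dict(w3=(272.5,205),w4=(302,193.5),w5=(336.8,215.5))),('LL',dict(w3=(217,207),w4=(247,198),w5=(282,220)))]:
    print(nm,*tri([wray(Z[n],*q) for n,q in px.items()]))
    for n,q in px.items(): print('  z45',n,plane(Z[n],*q,45).round(1))
z=Z['w5']
C=np.array([plane(z,u,v,45)[0,:2] for u,v in [(180+252/2.7,80+188/2.7),(180+406/2.7,80+170/2.7),(336.8,215.5),(282,220)]])
print(C.round(1),C.mean(0)); 
for k in range(4):
    e=C[(k+1)%4]-C[k]; print(np.linalg.norm(e).round(1),np.degrees(np.arctan2(e[1],e[0])).round(1))
# handle top: far end mid and center line in each view
for n in Z:
    p=Z[n]['p']; 
    # darkest comp far-end corners: lowest rows
    k=(p.max(2)<45).astype(np.uint8); nk,L,st,c=cv2.connectedComponentsWithStats(k)
    j=L[int({'w3':178,'w4':168,'w5':191}[n]),int({'w3':228,'w4':264,'w5':304}[n])]
    ap=cv2.approxPolyDP(cv2.convexHull(max(cv2.findContours((L==j).astype(np.uint8),0,1)[0],key=len)),1.5,True)[:,0]
    print(n,ap.tolist()); print(plane(Z[n],*ap.T.astype(float),96).round(1)[:,:2].tolist())
i=imaging.camera_info('wrist');print('cam5',z['R']@i['tool_from_camera'][:3,3]+z['pos'])
print('depth handle', np.median(z['d'][185:200,300:308]))
a=cv2.imread('pics/w3.png')[120:220,190:300];b=cv2.imread('pics/w4.png')[110:210,225:335];cv2.imwrite('pics/hz.png',cv2.resize(np.hstack([a,b]),None,fx=3.6,fy=3.6,interpolation=2))
E
```

```text
LR [429.72528564 203.71356256  21.68831633] [np.float64(1.7619805443896537), np.float64(2.2525085085102203), np.float64(0.6009468052275345)]
  z45 w3 [[436.  200.3  45. ]]
  z45 w4 [[437.8 204.9  45. ]]
  z45 w5 [[436.5 206.6  45. ]]
LL [420.32202559 262.53202415  45.15483042] [np.float64(0.36107268473000376), np.float64(0.5130390431528857), np.float64(0.17122530346459724)]
  z45 w3 [[420.  262.3  45. ]]
  z45 w4 [[420.7 262.9  45. ]]
  z45 w5 [[420.1 262.5  45. ]]
[[492.  283.7]
 [509.5 228.8]
 [436.5 206.6]
 [420.1 262.5]] [464.53838645 245.38652602]
57.6 -72.3
76.3 -163.1
58.2 106.4
75.0 16.4
w3 [[236, 157], [240, 189], [230, 200], [224, 201], [220, 197], [216, 164], [229, 157]]
[[489.6, 236.0], [461.2, 227.8], [448.8, 235.8], [446.6, 241.4], [449.6, 245.8], [479.7, 253.9], [488.4, 242.5]]
w4 [[268, 146], [271, 149], [274, 179], [267, 189], [260, 190], [255, 174], [253, 153], [262, 147]]
[[487.5, 242.2], [485.3, 239.1], [459.4, 231.7], [449.1, 236.4], [446.8, 242.6], [460.5, 249.5], [478.8, 254.4], [485.6, 247.3]]
w5 [[308, 168], [311, 187], [310, 214], [301, 215], [295, 177], [299, 168]]
[[489.2, 245.7], [473.5, 240.1], [449.4, 236.4], [447.0, 243.9], [479.4, 255.1], [487.7, 253.2]]
cam5 [534.54108431 245.45002065 353.88781464]
depth handle 266.5598
```

View pics/hz.png

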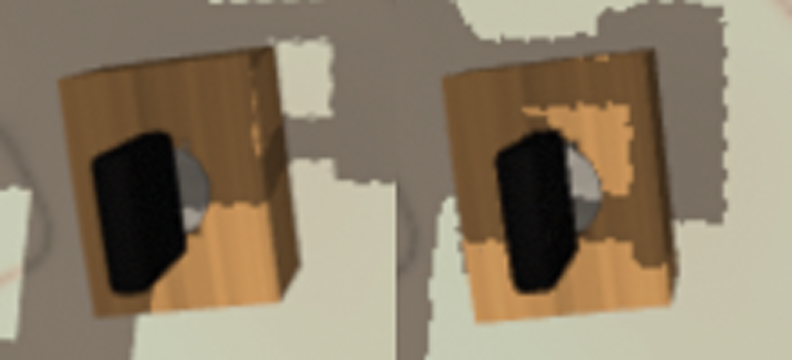

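Stand top centre (464.5, 245.4), z≈45, 75×58 mm, x-axis at 17°; handle top centre about (466, 245.7), axis 17°. Aligning over it and descending partway.

```bash
python3 -m crank '[[0.2,-1.2,0,-0.1,8.8],[0,0,3,0,8.8],[0,0,3,0,8.8],[0,0,2,0,8.8],[0,0,0,0,8.8],[0,0,0,0,8.8]]'; python3 - <<'E'
from h import *
cap('wrist','w6'); s=arm.sense(); print(s['tcp_pos'],s['joints'][5],np.degrees(np.arctan2(s['ee_rot'][1,0],s['ee_rot'][0,0])))
d=np.array([465.8,245.5,64])-s['tcp_pos']; print(s['ee_rot'].T@d/10)
E
```

```text
clock: 4.23
tcp_pos: [470.0, 238.3, 135.5]
ee_rot: [[0.957, 0.291, 0.008], [0.291, -0.957, -0.001], [0.008, 0.004, -1.0]]
contact_force: [-0.3, 0.1, 0.7]
width: 0.999
[469.89922248 238.24085697 135.61025479] 1.5232643639658447 16.896421775105743
[-0.23425012 -0.84016695  7.15643208]
```

View pics/w6.png

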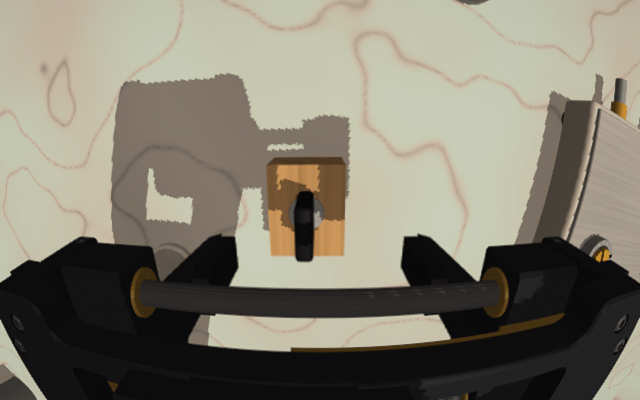

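Handle is parallel to the tool x axis and 8 mm off to the left (303 vs 319), as computed. Correct and descend.

```bash
python3 -m crank '[[-0.2,-0.9,1,0,8.8],[0,0,2.5,0,8.8],[0,0,2,0,8.8],[0,0,1,0,8.8],[0,0,0.3,0,8.8],[0,0,0,0,8.8],[0,0,0,0,8.8]]'; python3 - <<'E'
from h import *
cap('wrist','w7'); s=arm.sense(); print(s['tcp_pos'],np.degrees(np.arctan2(s['ee_rot'][1,0],s['ee_rot'][0,0])))
d=np.array([465.8,245.5,64])-s['tcp_pos']; print(s['ee_rot'].T@d/10)
E
```

```text
clock: 4.87
tcp_pos: [471.6, 248.8, 72.8]
ee_rot: [[0.957, 0.289, 0.023], [0.289, -0.957, 0.003], [0.023, 0.004, -1.0]]
contact_force: [-0.2, 0.2, 1.9]
width: 0.996
[471.76014077 248.82481854  73.07541019] 16.77985076963684
[-0.68738787  0.14289203  0.89246145]
```

View pics/w7.png

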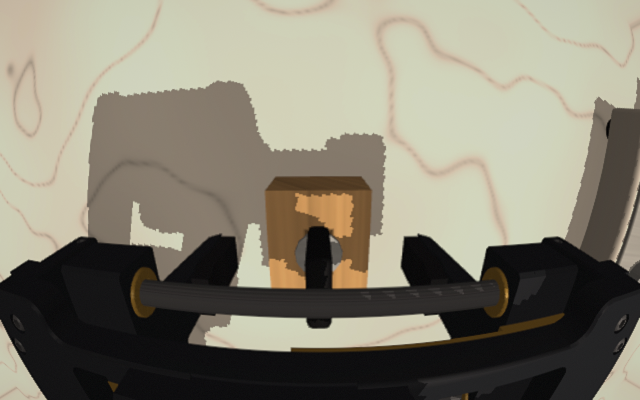

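Straddling the handle; there's a small tool tilt (0.023) picked up in the fast descent. Make the last moves small, then close.

```bash
python3 -m crank '[[-0.4,0.1,0.3,0,8.8],[-0.3,0.05,0.3,0,8.8],[0,0,0.3,0,8.8],[0,0,0,0,8.8]]'; python3 -m crank '[[0,0,0,0,4],[0,0,0,0,2],[0,0,0,0,0.8],[0,0,0,0,0.8],[0,0,0,0,0.8],[0,0,0,0,0.8],[0,0,0,0,0.8],[0,0,0,0,0.8],[0,0,0,0,0.8]]' 20
```

```text
clock: 5.25
tcp_pos: [467.0, 245.7, 66.2]
ee_rot: [[0.957, 0.289, 0.028], [0.289, -0.957, 0.004], [0.028, 0.004, -1.0]]
contact_force: [0.3, 0.4, 0.9]
width: 1.001
clock: 6.0
tcp_pos: [467.6, 245.8, 66.6]
ee_rot: [[0.957, 0.289, 0.029], [0.289, -0.957, 0.005], [0.029, 0.004, -1.0]]
contact_force: [0.2, -0.1, -0.7]
width: 0.34
```

```bash
python3 -m crank '[[0,0,0,0,0.5],[0,0,0,0,0.5],[0,0,0,0,0.5],[0,0,0,0,0.5],[0,0,0,0,0.5],[0,0,0,0,0.5]]' 40
```

```text
clock: 6.5
tcp_pos: [467.5, 245.8, 66.6]
ee_rot: [[0.957, 0.289, 0.029], [0.288, -0.957, 0.005], [0.029, 0.004, -1.0]]
contact_force: [0.4, -0.5, 0.7]
width: 0.134
```

Gripped at 11.8 mm. Seat pose recorded: TCP (467.5, 245.8, 66.6), 16.8°. Lift gently.

```bash
python3 -m crank '[[0,0,-0.4,0,0.5],[0,0,-0.8,0,0.5],[0,0,-1,0,0.5],[0,0,-1,0,0.5],[0,0,-1,0,0.5],[0,0,-1,0,0.5],[0,0,-1.2,0,0.5],[0,0,-1.2,0,0.5],[0,0,-1.2,0,0.5],[0,0,-1.2,0,0.5],[0,0,-0.8,0,0.5],[0,0,0,0,0.5],[0,0,0,0,0.5]]'; python3 - <<'E'
from h import *
cap('wrist','w8');cap('side','s8');cap('top','t8')
a=cv2.imread('pics/s8.png')[180:330,240:440];b=cv2.imread('pics/w8.png')[150:350,210:430]
cv2.imwrite('pics/c8.png',np.hstack([cv2.resize(a,(400,300)),cv2.resize(b,(330,300))]))
E
```

```text
clock: 7.58
tcp_pos: [464.1, 245.4, 189.6]
ee_rot: [[0.957, 0.289, 0.034], [0.289, -0.957, 0.006], [0.034, 0.004, -0.999]]
contact_force: [0.0, 0.5, -1.2]
width: 0.131
```

View pics/c8.png

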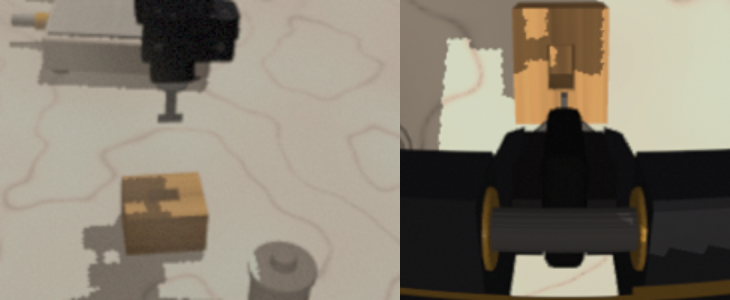

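Key is up; it hangs straight with blade below, and the pocket is now visible at about (318,194) in w8. Zoom to measure the pocket centre and blade.

```bash
python3 - <<'E'
from h import *
z=np.load('pics/w8.npz'); im=z['p'][:,:,::-1]
cv2.imwrite('pics/c8b.png',cv2.resize(im[140:260,270:370],None,fx=5,fy=5,interpolation=cv2.INTER_CUBIC))
s=cv2.imread('pics/s8.png'); cv2.imwrite('pics/c8s.png',cv2.resize(s[200:310,290:370],None,fx=5,fy=5,interpolation=cv2.INTER_CUBIC))
print(z['pos'],z['R'])
E
```

```text
[464.08926285 245.36228226 189.64011845] [[ 0.95677762  0.28883315  0.03394107]
 [ 0.28880392 -0.95737029  0.00586766]
 [ 0.03418895  0.00418827 -0.99940661]]
```

View pics/c8b.png

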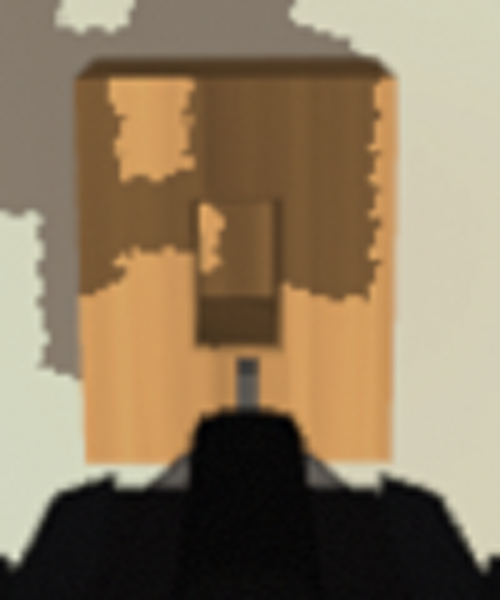

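View pics/c8s.png

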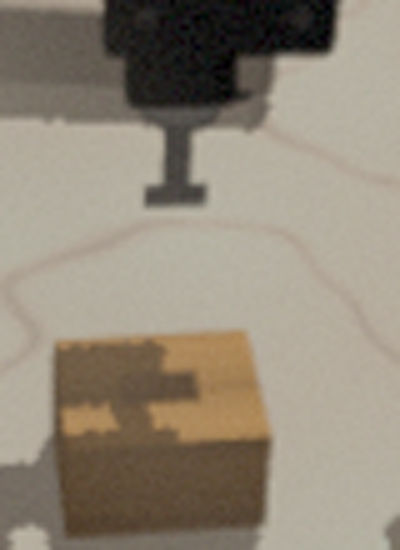

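```bash
python3 - <<'E'
from h import *
z=np.load('pics/w8.npz')
P=lambda L,h:plane(z,*np.array([(270+u/5,140+v/5) for u,v in L]).T,h)
a=P([(195,203),(280,203),(281,345),(195,345)],45);print('pocket',a.round(1)[:,:2].tolist(),a.mean(0).round(1))
a=P([(78,78),(396,78),(392,462),(85,462)],45);print('stand',a.round(1)[:,:2].tolist(),a.mean(0).round(1))
# blade +x tip corner, wrist ray
ow=wray(z,270+247.5/5,140+358/5)
fo,i=f('side')
def sray(u,v):
    d=np.array([(u-i['cx'])/fo,(v-i['cy'])/fo,1]);d=i['R'].T@d;return -i['R'].T@i['t'],d/np.linalg.norm(d)
for nm,q in [('bladeL',(145,204)),('bladeR',(207,202))]:
    X,e=tri([ow,sray(290+q[0]/5,200+q[1]/5)]); print(nm,X.round(1),np.round(e,2),'tool',(z['R'].T@(X-z['pos'])).round(1))
# projection on horizontal plane tip height = 189.6-61.6
print('plane128',plane(z,270+247.5/5,140+358/5,128),(z['R'].T@(plane(z,270+247.5/5,140+358/5,128)[0]-z['pos'])).round(1))
# side: both ends on plane of blade z
for q in [(145,204),(207,202),(176,203)]:
    o,d=sray(290+q[0]/5,200+q[1]/5); X=o+d*(128-o[2])/d[2]; print(X.round(1),(z['R'].T@(X-z['pos'])).round(1))
E
```

```text
pocket [[474.4, 256.4], [479.0, 241.1], [452.7, 232.8], [448.0, 248.6]] [463.5 244.7  45. ]
stand [[490.9, 283.9], [507.9, 227.4], [436.2, 204.8], [418.8, 262.6]] [463.4 244.7  45. ]
bladeL [469.9 245.1 124. ] [0.11 0.11] tool [ 3.2  1.7 65.8]
bladeR [458.4 241.1 120. ] [10.74 10.74] tool [-9.1  2.2 69.4]
plane128 [[471.09553353 245.49516853 128.        ]] [ 4.6  1.6 61.8]
[469.  250.3 128. ] [ 4.  -3.6 61.8]
[447.8 244.3 128. ] [-18.  -4.  61.]
[458.4 247.3 128. ] [-7.  -3.8 61.4]
```

Pocket centre (463.5, 244.7) by clear view. Blade centre in tool frame is about (-7, 1.6). Now twist to the slot's 28° and travel towards the stud, staying high.

```bash
python3 -m crank '[[0,0,0,-0.1,0.5],[0,0,0,-0.095,0.5],[-1,2.86,0,0,0.5],[-1,2.86,0,0,0.5],[-1,2.86,0,0,0.5],[-1,2.86,0,0,0.5],[-1,2.86,0.1,0,0.5],[-1,2.86,0.1,0,0.5],[-1,2.86,0.1,0,0.5],[-1,2.86,0.1,0,0.5],[-1,2.5,0.1,0,0.5],[-0.5,1.4,0.1,0,0.5],[0,0,0,0,0.5],[0,0,0,0,0.5]]'; cat >> h.py <<'E'
def need(tgt,yaw):
    s=arm.sense(); R=s['ee_rot']; y=np.arctan2(R[1,0],R[0,0])
    print('tcp',s['tcp_pos'].round(1),'z',R[:,2].round(3),'yaw',np.degrees(y).round(1),'twist',round(float(y-np.radians(yaw)),3),'d_cm',(R.T@(np.array(tgt)-s['tcp_pos'])/10).round(2),'F',s['contact_force'].round(1),'T',s['wrist_torque'].round(2),'clk',s['clock'])
E
python3 - <<'E'
from h import *
need([510.5,-53.6,165],28)
E
```

```text
clock: 8.9
tcp_pos: [502.2, -47.0, 168.4]
ee_rot: [[0.877, 0.481, 0.009], [0.481, -0.877, 0.008], [0.012, -0.002, -1.0]]
contact_force: [0.2, -0.3, -1.0]
width: 0.131
tcp [502.2 -47.  168.4] z [ 0.009  0.008 -1.   ] yaw 28.7 twist 0.013 d_cm [0.41 0.98 0.34] F [ 0.2 -0.3 -1. ] T [ 0.    0.   -0.01] clk 8.9
```

```bash
cat >> h.py <<'E'
def blade(p,tgt,yaw):
    s=arm.sense(); R=s['ee_rot']; b=s['tcp_pos']+R@np.array(p); y=np.arctan2(R[1,0],R[0,0])
    print('blade',b.round(1),'z',R[:,2].round(3),'twist',round(float(y-np.radians(yaw)),3),'d_cm',(R.T@(np.array(tgt)-b)/10).round(2),'F',s['contact_force'].round(1),'T',s['wrist_torque'].round(3),'clk',round(s['clock'],2))
E
python3 -m crank '[[0.35,0.95,0.3,0,0.5],[0,0,0,0,0.5],[0,0,0,0,0.5]]'
python3 - <<'E'
from h import *
cap('wrist','w9')
blade([-7,1.6,62],[505.1,-58.3,95],28)
z=np.load('pics/w9.npz'); im=z['p'][:,:,::-1]
cv2.imwrite('pics/c9.png',cv2.resize(im[140:260,260:380],None,fx=5,fy=5,interpolation=cv2.INTER_CUBIC))
E
```

```text
clock: 9.15
tcp_pos: [509.6, -52.0, 163.7]
ee_rot: [[0.876, 0.482, 0.006], [0.482, -0.876, 0.009], [0.01, -0.005, -1.0]]
contact_force: [-0.3, 0.8, -1.4]
width: 0.133
blade [504.7 -56.2 101.7] z [ 0.007  0.009 -1.   ] twist 0.014 d_cm [-0.07  0.2   0.67] F [ 0.5  0.4 -0.7] T [-0.066 -0.     0.034] clk 9.2
```

View pics/c9.png

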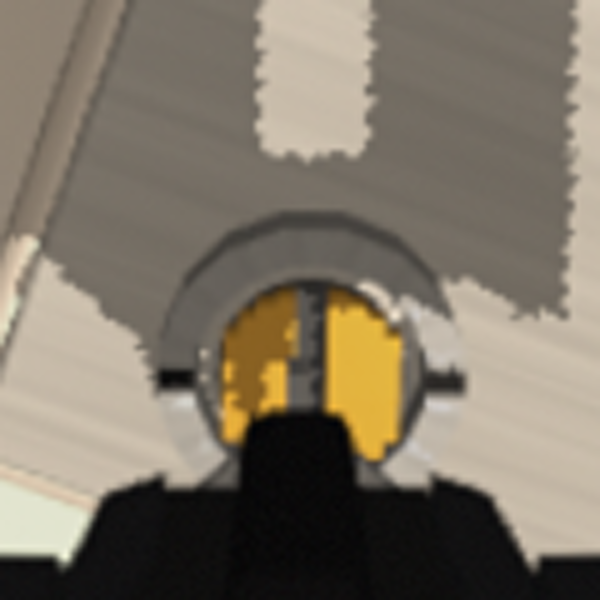

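```bash
python3 - <<'E'
from h import *
im=cv2.imread('pics/w9.png')
cv2.imwrite('pics/c9z.png',cv2.resize(im[190:230,295:350],None,fx=14,fy=14,interpolation=cv2.INTER_NEAREST))
E
```

```text
(no output)
```

View pics/c9z.png

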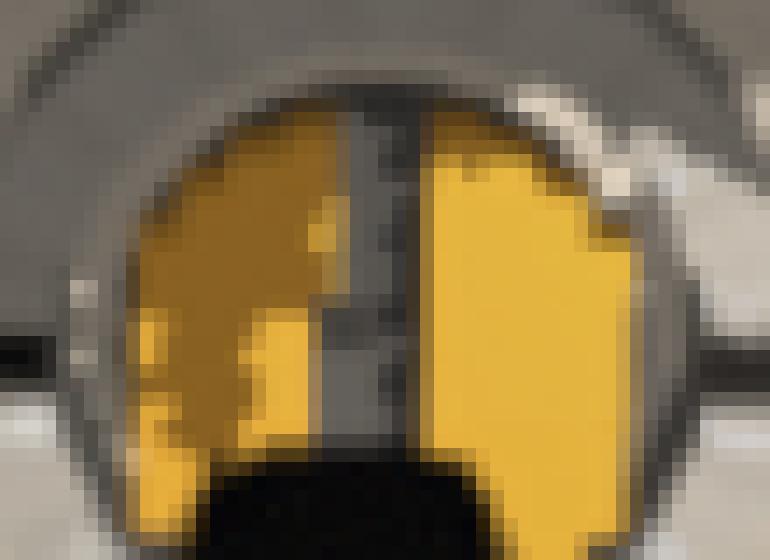

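Blade edge at u≈319.8 (tip v≈212), slot centre at u≈322.3, yaw matched. Compute the lateral correction from these pixels.

```bash
python3 - <<'E'
from h import *
z=np.load('pics/w9.npz')
T=lambda X:(z['R'].T@(X-z['pos'])).round(2)
for v in (198,204,211): print('slot',T(plane(z,322.3,v,78)[0]))
b=plane(z,319.8,212,z['pos'][2]-62)[0]; print('blade +x end',T(b))
# head circle: left/right edges at widest row & top edge
print('head top edge',T(plane(z,322.3,196.7,78)[0]),'rim',T(plane(z,304.5,211,78)[0]),T(plane(z,340.2,211,78)[0]))
E
```

```text
slot [ 7.32  3.64 85.81]
slot [ 2.62  3.65 85.76]
slot [-2.92  3.67 85.7 ]
blade +x end [ 4.    1.72 62.04]
head top edge [ 8.33  3.64 85.82] rim [-2.95 -9.88 85.77] [-2.9  17.31 85.64]
```

```bash
python3 -m crank '[[0,0.2,0.4,0.014,0.5],[0,0,0.4,0,0.5],[0,0,0,0,0.5]]'
python3 - <<'E'
from h import *
blade([-7,1.7,62],[505.1,-58.3,80],28)
cap('wrist','w10')
im=cv2.imread('pics/w10.png')
cv2.imwrite('pics/c10z.png',cv2.resize(im[190:230,295:350],None,fx=14,fy=14,interpolation=cv2.INTER_NEAREST))
E
```

```text
clock: 9.45
tcp_pos: [510.8, -51.9, 155.2]
ee_rot: [[0.882, 0.471, 0.007], [0.471, -0.882, 0.009], [0.01, -0.005, -1.0]]
contact_force: [-0.5, 0.5, -1.3]
width: 0.131
blade [505.8 -56.1  93.1] z [ 0.007  0.009 -1.   ] twist 0.002 d_cm [-0.18  0.17  1.31] F [-0.5  0.5 -1.3] T [ 0.052 -0.024  0.011] clk 9.45
```

View pics/c10z.png

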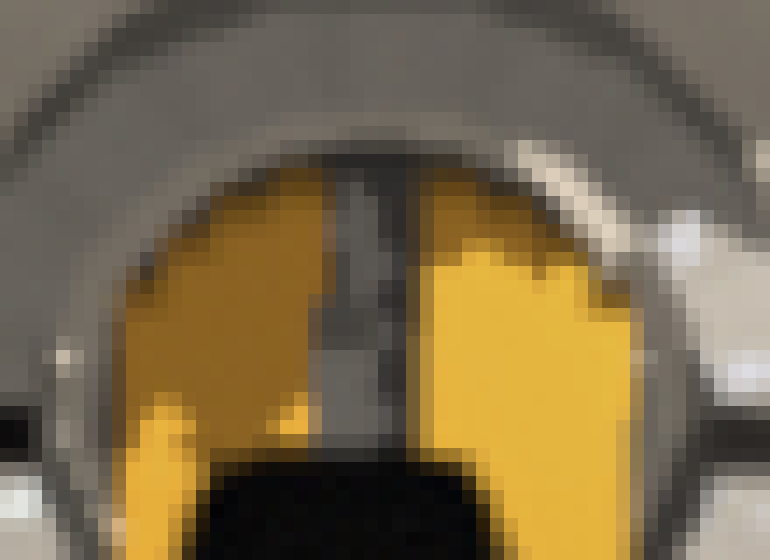

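```bash
python3 -m crank '[[-0.1,0.2,0.3,0,0.5],[0,0,0,0,0.5],[0,0,0,0,0.5]]'
python3 - <<'E'
from h import *
blade([-7,1.7,62],[506,-57.8,80],28)
E
python3 -m crank '[[0,0,0,0,0.5],[0,0,0,0,0.5]]'
python3 - <<'E'
from h import *
blade([-7,1.7,62],[506,-57.8,80],28)
E
```

```text
clock: 9.75
tcp_pos: [510.9, -53.8, 152.2]
ee_rot: [[0.882, 0.472, 0.007], [0.472, -0.882, 0.009], [0.011, -0.005, -1.0]]
contact_force: [-0.3, -0.9, -0.4]
width: 0.132
blade [506.  -58.1  90.1] z [ 0.007  0.009 -1.   ] twist 0.003 d_cm [-0.   -0.02  1.01] F [-0.3 -0.9 -0.4] T [-0.011 -0.07  -0.015] clk 9.75
clock: 9.92
tcp_pos: [510.9, -54.0, 152.3]
ee_rot: [[0.882, 0.472, 0.007], [0.472, -0.882, 0.009], [0.011, -0.005, -1.0]]
contact_force: [0.2, -0.9, -0.4]
width: 0.127
blade [506.  -58.2  90.2] z [ 0.007  0.009 -1.   ] twist 0.002 d_cm [ 0.01 -0.03  1.02] F [ 0.2 -0.9 -0.4] T [-0.022 -0.021 -0.046] clk 9.92
```

Aligned numerically. Go down 8 mm to hover just above the head and look.

```bash
python3 -m crank '[[0,0,0.3,0,0.5],[0,0,0.3,0,0.5],[0,0,0.1,0,0.5],[0,0,0,0,0.5]]'
python3 - <<'E'
from h import *
blade([-7,1.7,62],[506,-57.8,80],28)
cap('wrist','w11')
im=cv2.imread('pics/w11.png')
cv2.imwrite('pics/c11z.png',cv2.resize(im[190:230,295:350],None,fx=14,fy=14,interpolation=cv2.INTER_NEAREST))
E
```

```text
clock: 10.25
tcp_pos: [511.2, -54.1, 144.9]
ee_rot: [[0.882, 0.471, 0.008], [0.471, -0.882, 0.009], [0.011, -0.004, -1.0]]
contact_force: [0.2, 0.4, -2.4]
width: 0.129
blade [506.3 -58.3  82.8] z [ 0.008  0.009 -1.   ] twist 0.002 d_cm [-0.01 -0.06  0.28] F [ 0.2  0.4 -2.4] T [-0.025  0.027  0.027] clk 10.25
```

View pics/c11z.png

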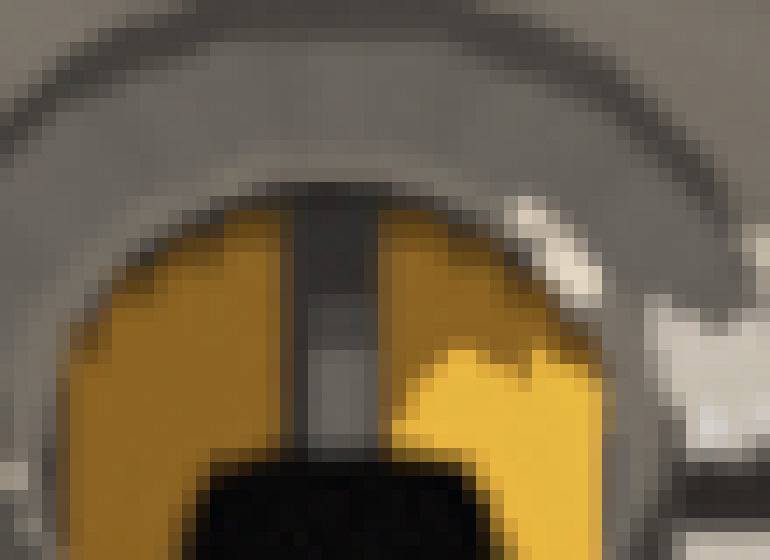

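Blade sits within the slot width (slot centre 337, blade 341 in the zoom, about 0.3 mm off). Enter the slot in small steps.

```bash
for i in 1 ; do python3 -m crank '[[0,-0.04,0.2,0,0.5],[0,0,0.2,0,0.5],[0,0,0,0,0.5]]'; python3 -c "
from h import *
blade([-7,1.7,62],[506,-57.8,72],28)"; python3 -m crank '[[0,0,0.2,0,0.5],[0,0,0.2,0,0.5],[0,0,0,0,0.5]]' | tail -2; python3 -c "
from h import *
blade([-7,1.7,62],[506,-57.8,72],28)"; done
```

```text
clock: 10.55
tcp_pos: [511.1, -53.7, 140.6]
ee_rot: [[0.882, 0.471, 0.008], [0.471, -0.882, 0.009], [0.011, -0.004, -1.0]]
contact_force: [0.1, 0.2, -1.7]
width: 0.133
blade [506.2 -57.9  78.5] z [ 0.008  0.009 -1.   ] twist 0.002 d_cm [-0.02 -0.02  0.65] F [ 0.1  0.2 -1.7] T [ 0.005  0.039 -0.012] clk 10.55
contact_force: [-0.6, 0.6, -1.4]
width: 0.131
blade [506.2 -57.8  74. ] z [ 0.008  0.009 -1.   ] twist 0.002 d_cm [-0.02 -0.01  0.2 ] F [-0.6  0.6 -1.4] T [-0.022  0.004  0.012] clk 10.8
```

Tip at 74 with no force, so the blade is in the slot. Press down gradually.

```bash
b(){ python3 -c "
from h import *
blade([-7,1.7,62],[506,-57.8,63],28)"; }; python3 -m crank '[[0,0,0.2,0,0.5],[0,0,0,0,0.5]]'|tail -2;b; python3 -m crank '[[0,0,0.2,0,0.5],[0,0,0,0,0.5]]' | tail -2;b;  python3 -m crank '[[0,0,0.2,0,0.5],[0,0,0,0,0.5]]' | tail -2;b
```

```text
contact_force: [-1.2, -0.8, -1.6]
width: 0.131
blade [506.2 -57.8  71.8] z [ 0.008  0.009 -1.   ] twist 0.002 d_cm [-0.03 -0.    0.87] F [-1.2 -0.8 -1.6] T [-0.056  0.013 -0.068] clk 10.97
contact_force: [-0.3, 0.8, 1.6]
width: 0.13
blade [506.6 -57.9  70. ] z [ 0.009  0.009 -1.   ] twist 0.002 d_cm [-0.05 -0.03  0.7 ] F [-0.3  0.8  1.6] T [0.113 0.177 0.06 ] clk 11.13
contact_force: [-1.6, -0.4, 2.1]
width: 0.132
blade [506.9 -58.   68.4] z [ 0.009  0.009 -1.   ] twist 0.002 d_cm [-0.07 -0.05  0.54] F [-1.6 -0.4  2.1] T [0.057 0.28  0.055] clk 11.3
```

Contact at tip ≈71, spring force rising as expected. Keep pressing to ~8.5 mm.

```bash
b(){ python3 -c "
from h import *
blade([-7,1.7,62],[506,-57.8,62.5],28)"; }; python3 -m crank '[[-0.05,-0.03,0.2,0,0.5],[0,0,0,0,0.5]]'|tail -2;b; python3 -m crank '[[-0.03,0,0.2,0,0.5],[0,0,0,0,0.5]]' | tail -2;b;  python3 -m crank '[[0,0,0.2,0,0.5],[0,0,0,0,0.5]]' | tail -2;b
```

```text
contact_force: [-0.5, 0.7, 3.0]
width: 0.136
blade [507.  -58.1  67. ] z [ 0.011  0.008 -1.   ] twist 0.002 d_cm [-0.08 -0.07  0.45] F [-0.5  0.7  3. ] T [0.138 0.218 0.024] clk 11.47
contact_force: [-1.6, 0.7, 3.5]
width: 0.133
blade [507.1 -58.2  65.4] z [ 0.011  0.008 -1.   ] twist 0.002 d_cm [-0.08 -0.08  0.29] F [-1.6  0.7  3.5] T [ 0.203  0.271 -0.018] clk 11.63
contact_force: [-1.4, 0.5, 4.6]
width: 0.135
blade [507.3 -58.2  63.7] z [ 0.012  0.008 -1.   ] twist 0.002 d_cm [-0.09 -0.09  0.12] F [-1.4  0.5  4.6] T [0.141 0.357 0.005] clk 11.8
```

```bash
b(){ python3 -c "
from h import *
blade([-7,1.7,62],[506,-57.8,62.5],28)"; }; python3 -m crank '[[-0.05,0,0.2,0,0.5],[0,0,0,0,0.5]]'|tail -2;b; python3 -m crank '[[-0.05,0,0.15,0,0.5],[0,0,0,0,0.5]]' | tail -2;b
```

```text
contact_force: [-1.8, 0.9, 6.6]
width: 0.132
blade [507.3 -58.3  62.2] z [ 0.013  0.008 -1.   ] twist 0.002 d_cm [-0.09 -0.1  -0.03] F [-1.8  0.9  6.6] T [ 0.203  0.34  -0.047] clk 11.97
contact_force: [-1.5, 1.4, 6.5]
width: 0.131
blade [507.4 -58.2  61.3] z [ 0.013  0.009 -1.   ] twist 0.002 d_cm [-0.1  -0.1  -0.12] F [-1.5  1.4  6.5] T [ 0.293  0.453 -0.002] clk 12.13
```

About 8 N, ~9 mm down. Begin turning clockwise (positive twist), orbiting the TCP about the stud axis.

```bash
b(){ python3 -c "
from h import *
blade([-7,1.7,62],[507,-58.2,62.0],28)"; }; python3 -m crank '[[0.01,0.05,0,0.08,0.5],[0.01,0.05,0,0.08,0.5],[0,0,0,0,0.5]]'|tail -2;b; python3 -m crank '[[0.01,0.05,0,0.08,0.5],[0.01,0.05,0,0.08,0.5],[0,0,0,0,0.5]]' | tail -2;b
```

```text
contact_force: [-1.0, 0.5, 6.2]
width: 0.133
blade [507.3 -58.1  62.2] z [ 0.013  0.009 -1.   ] twist -0.165 d_cm [-0.03  0.    0.02] F [-1.   0.5  6.2] T [0.123 0.46  0.017] clk 12.38
contact_force: [-1.6, 0.2, 4.6]
width: 0.132
blade [507.  -57.8  62.8] z [ 0.013  0.009 -1.   ] twist -0.333 d_cm [-0.01  0.04  0.08] F [-1.6  0.2  4.6] T [ 0.175  0.322 -0.017] clk 12.63
```

```bash
python3 -m crank '[[0.01,0.05,0.05,0.08,0.5],[0.01,0.06,0.05,0.08,0.5],[0,0,0,0,0.5]]'|tail -2; python3 - <<'E'
from h import *
blade([-7,1.7,62],[507,-58.2,62.0],28)
cap('wrist','w12')
im=cv2.imread('pics/w12.png')
cv2.imwrite('pics/c12z.png',cv2.resize(im[170:240,270:370],None,fx=8,fy=8,interpolation=cv2.INTER_NEAREST))
E
```

```text
contact_force: [-1.9, -0.0, 5.9]
width: 0.134
blade [506.9 -58.1  62.4] z [ 0.012  0.008 -1.   ] twist -0.499 d_cm [0.01 0.01 0.04] F [-1.9 -0.   5.9] T [0.146 0.45  0.002] clk 12.88
```

View pics/c12z.png

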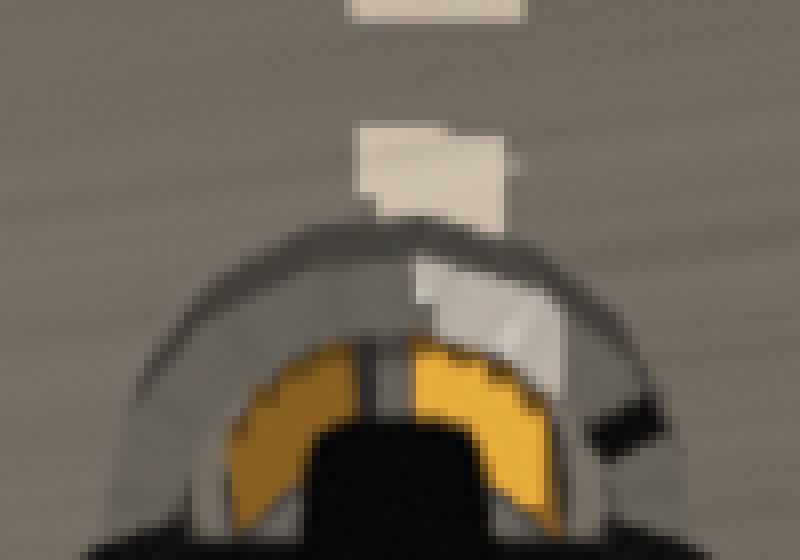

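The slot turned with the key (still vertical in the view; the rim mark has swung round). Turn on to ~0.8, then ease off so the ledge holds the stud.

```bash
b(){ python3 -c "
from h import *
blade([-7,1.7,62],[506.5,-58.2,62.0],28)"; }; python3 -m crank '[[0.01,0.05,0.05,0.08,0.5],[0.01,0.06,0.03,0.08,0.5],[0.01,0.06,0.03,0.08,0.5],[0.01,0.06,0.03,0.06,0.5],[0,0,0,0,0.5]]'|tail -2; b; python3 -m crank '[[0,0,-0.2,0,0.5],[0,0,0,0,0.5]]'|tail -2; b;python3 -m crank '[[0,0,-0.15,0,0.5],[0,0,0,0,0.5]]'|tail -2; b
```

```text
contact_force: [-2.0, 1.0, 5.7]
width: 0.129
blade [506.3 -58.5  62.2] z [ 0.011  0.007 -1.   ] twist -0.809 d_cm [ 0.01 -0.04  0.02] F [-2.   1.   5.7] T [ 0.229  0.381 -0.002] clk 13.35
contact_force: [0.5, 0.4, -0.3]
width: 0.132
blade [506.  -58.4  63.7] z [ 0.01   0.008 -1.   ] twist -0.809 d_cm [ 0.04 -0.04  0.17] F [ 0.5  0.4 -0.3] T [ 0.055 -0.035  0.019] clk 13.52
contact_force: [0.2, 0.2, -0.7]
width: 0.133
blade [505.5 -58.3  64.4] z [ 0.01   0.008 -1.   ] twist -0.808 d_cm [ 0.09 -0.04  0.24] F [ 0.2  0.2 -0.7] T [ 0.092 -0.005  0.031] clk 13.68
```

Ledge holds the stud (force vanished after 1.5 mm). Lift another 1 mm and turn in small steps watching for the pop.

```bash
b(){ python3 -c "
from h import *
blade([-7,1.7,62],[506.2,-58.3,65.5],28)"; }; python3 -m crank '[[0.05,0,-0.12,0,0.5],[0.01,0.05,0,0.06,0.5],[0.01,0.05,0,0.06,0.5],[0,0,0,0,0.5]]'|tail -2; b; python3 -m crank '[[0.01,0.05,0,0.06,0.5],[0,0,0,0,0.5]]'|tail -2; b;python3 -m crank '[[0.01,0.05,0,0.06,0.5],[0,0,0,0,0.5]]'|tail -2; b
```

```text
contact_force: [-0.5, 0.7, -0.6]
width: 0.13
blade [505.4 -58.4  65.1] z [ 0.008  0.008 -1.   ] twist -0.932 d_cm [ 0.07 -0.04 -0.04] F [-0.5  0.7 -0.6] T [0.115 0.095 0.058] clk 14.02
contact_force: [-1.0, 1.3, -0.1]
width: 0.13
blade [505.3 -58.4  65.2] z [ 0.008  0.009 -1.   ] twist -0.99 d_cm [ 0.08 -0.05 -0.03] F [-1.   1.3 -0.1] T [0.103 0.147 0.059] clk 14.18
contact_force: [-0.3, 1.6, -0.6]
width: 0.132
blade [505.2 -58.4  65.2] z [ 0.007  0.009 -1.   ] twist -1.046 d_cm [ 0.08 -0.06 -0.03] F [-0.3  1.6 -0.6] T [0.12  0.127 0.065] clk 14.35
```

```bash
b(){ python3 -c "
from h import *
blade([-7,1.7,62],[506.2,-58.3,65.5],28)"; }; for k in 1; do python3 -m crank '[[0.03,0.04,0,0.06,0.5],[0,0,0,0,0.5]]'>/dev/null; b; python3 -m crank '[[0.03,0.04,0,0.06,0.5],[0,0,0,0,0.5]]'>/dev/null; b;python3 -m crank '[[0.02,0.04,0,0.06,0.5],[0,0,0,0,0.5]]'>/dev/null; b; done
```

```text
blade [505.1 -58.4  65.1] z [ 0.007  0.009 -1.   ] twist -1.1 d_cm [ 0.08 -0.07 -0.04] F [ 0.1 -0.6 -1.2] T [0.073 0.126 0.058] clk 14.52
blade [505.  -58.5  65. ] z [ 0.006  0.009 -1.   ] twist -1.153 d_cm [ 0.08 -0.09 -0.05] F [ 0.3  0.  -1. ] T [0.028 0.107 0.009] clk 14.68
blade [505.1 -58.6  65. ] z [ 0.006  0.009 -1.   ] twist -1.205 d_cm [ 0.06 -0.1  -0.05] F [ 0.3 -0.7 -1.2] T [ 0.029  0.026 -0.02 ] clk 14.85
```

```bash
python3 - <<'E'
from h import *
cap('wrist','w13'); cap('side','s13')
im=cv2.imread('pics/w13.png'); s=cv2.imread('pics/s13.png')[150:215,290:360]
cv2.imwrite('pics/c13z.png',np.hstack([cv2.resize(im[180:240,275:365],(540,360),interpolation=0),cv2.resize(s,(250,360))]))
E
```

```text
(no output)
```

View pics/c13z.png

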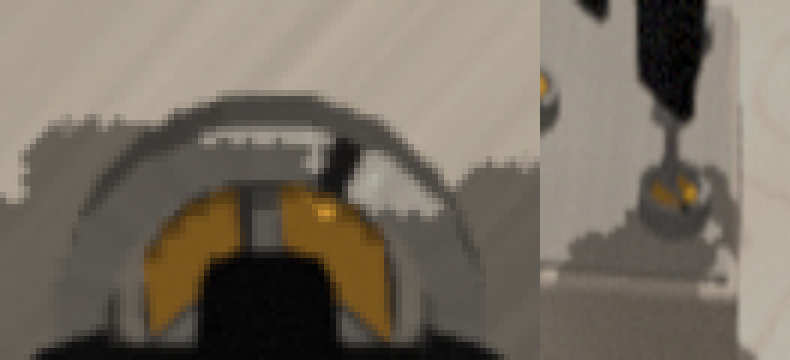

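Stud still follows the key, still low; not in the catch yet. Continue.

```bash
b(){ python3 -c "
from h import *
blade([-7,1.7,62],[506.2,-58.5,65.5],28)"; }; for k in 1; do python3 -m crank '[[0.03,0.04,0,0.06,0.5],[0,0,0,0,0.5]]'>/dev/null; b; python3 -m crank '[[0.03,0.04,0,0.06,0.5],[0,0,0,0,0.5]]'>/dev/null; b;python3 -m crank '[[0.02,0.04,0,0.06,0.5],[0,0,0,0,0.5]]'>/dev/null; b; done
```

```text
blade [505.1 -58.7  64.6] z [ 0.006  0.009 -1.   ] twist -1.258 d_cm [ 0.06 -0.09 -0.08] F [ 0.2 -0.  -1.5] T [0.044 0.007 0.047] clk 15.12
blade [505.3 -59.   65. ] z [ 0.006  0.008 -1.   ] twist -1.312 d_cm [ 0.03 -0.1  -0.05] F [-3.   0.1  4.9] T [0.028 0.487 0.022] clk 15.28
blade [505.2 -58.9  65.6] z [ 0.005  0.009 -1.   ] twist -1.365 d_cm [ 0.03 -0.1   0.01] F [-2.9  0.8  3.1] T [0.174 0.473 0.044] clk 15.45
```

Force jumped to +5 N at 1.31 rad: the stud popped up into its catch. Ease the key up.

```bash
b(){ python3 -c "
from h import *
blade([-7,1.7,62],[506.2,-58.5,65.5],28)"; }; python3 -m crank '[[0,0,-0.15,0,0.5],[0,0,0,0,0.5]]'>/dev/null; b; python3 -m crank '[[0,0,-0.15,-0.02,0.5],[0,0,0,0,0.5],[0,0,0,0,0.5]]'>/dev/null; b;python3 -m crank '[[0,0,-0.2,0,0.5],[0,0,-0.2,0,0.5],[0,0,-0.2,0,0.5],[0,0,-0.2,0,0.5],[0,0,-0.2,0,0.5],[0,0,-0.3,0,0.5],[0,0,-0.3,0,0.5],[0,0,-0.3,0,0.5],[0,0,0,0,0.5]]'>/dev/null; b;python3 - <<'E'
from h import *
cap('wrist','w14'); cap('side','s14')
im=cv2.imread('pics/w14.png'); s=cv2.imread('pics/s14.png')[150:215,290:360]
cv2.imwrite('pics/c14z.png',np.hstack([cv2.resize(im[170:240,265:370],(540,360),interpolation=0),cv2.resize(s,(250,360))]))
E
```

```text
blade [505.2 -59.   67.5] z [ 0.006  0.009 -1.   ] twist -1.357 d_cm [ 0.03 -0.1   0.2 ] F [-2.5  0.3  2.9] T [ 0.167  0.31  -0.011] clk 15.62
blade [505.4 -59.2  68.7] z [ 0.007  0.008 -1.   ] twist -1.33 d_cm [ 0.01 -0.1   0.32] F [ 1.1  0.5 -0.3] T [ 0.091 -0.006 -0.001] clk 15.87
blade [505.3 -59.4  89.3] z [ 0.007  0.008 -1.   ] twist -1.328 d_cm [-0.   -0.1   2.38] F [-0.1  0.3 -0.5] T [ 0.081  0.04  -0.021] clk 16.62
```

View pics/c14z.png

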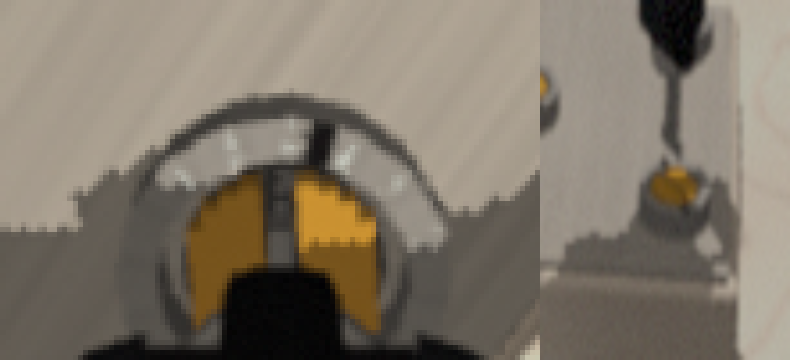

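The stud is clear of the key, slot turned; the force left at tip ≈67.7, i.e. ~4 mm down, flush. Lift and untwist back to 16.8°.

```bash
python3 -m crank '[[0,0,-1,-0.11,0.5],[0,0,-1,-0.11,0.5],[0,0,-1,-0.11,0.5],[0,0,-1,-0.11,0.5],[0,0,-1,-0.11,0.5],[0,0,0,-0.11,0.5],[0,0,0,-0.11,0.5],[0,0,0,-0.11,0.5],[0,0,0,-0.11,0.5],[0,0,0,-0.1,0.5],[0,0,0,-0.05,0.5],[0,0,0,0,0.5]]'; python3 - <<'E'
from h import *
blade([-7,1.7,62],[463.5,244.7,125],16.9)
E
```

```text
clock: 17.72
tcp_pos: [508.4, -63.7, 200.7]
ee_rot: [[0.937, 0.35, 0.002], [0.35, -0.937, 0.01], [0.005, -0.009, -1.0]]
contact_force: [0.7, -0.5, -1.3]
width: 0.134
blade [502.5 -67.1 138.7] z [ 0.002  0.01  -1.   ] twist 0.063 d_cm [  7.25 -30.55   1.68] F [ 0.7 -0.5 -1.3] T [-0.075 -0.024 -0.018] clk 17.72
```

```bash
python3 -m crank '[[0.48,-2,0,0.06,0.5],[0.48,-2.8,0,0,0.5],[0.48,-2.8,0,0,0.5],[0.48,-2.8,0,0,0.5],[0.48,-2.8,0,0,0.5],[0.48,-2.8,0.1,0,0.5],[0.48,-2.8,0.1,0,0.5],[0.48,-2.8,0.1,0,0.5],[0.48,-2.8,0.1,0,0.5],[0.48,-2.4,0.1,0,0.5],[0.3,-1.5,0.1,0,0.5],[0,0,0,0,0.5],[0,0,0,0,0.5]]' >/dev/null; python3 - <<'E'
from h import *
blade([-7,1.7,62],[463.5,244.7,120],16.9)
E
```

```text
blade [468.  231.  133.6] z [ 0.001  0.01  -1.   ] twist -0.03 d_cm [-0.07 -1.43  1.37] F [-1.   0.2 -1.4] T [ 0.006 -0.003  0.019] clk 18.8
```

```bash
python3 -m crank '[[-0.1,-0.8,0.3,-0.03,0.5],[0,-0.6,0.5,0,0.5],[0,0,0.5,0,0.5],[0,0,0,0,0.5],[0,0,0,0,0.5]]' >/dev/null; python3 - <<'E'
from h import *
blade([-7,1.7,62],[463.5,244.7,55],16.9)
cap('wrist','w15')
im=cv2.imread('pics/w15.png'); cv2.imwrite('pics/c15z.png',cv2.resize(im[140:260,260:380],None,fx=5,fy=5))
E
```

```text
blade [463.  242.3 118.8] z [-0.     0.009 -1.   ] twist -0.002 d_cm [ 0.1  -0.16  6.38] F [-0.4 -0.4 -1.5] T [-0.015 -0.034 -0.032] clk 19.22
```

View pics/c15z.png

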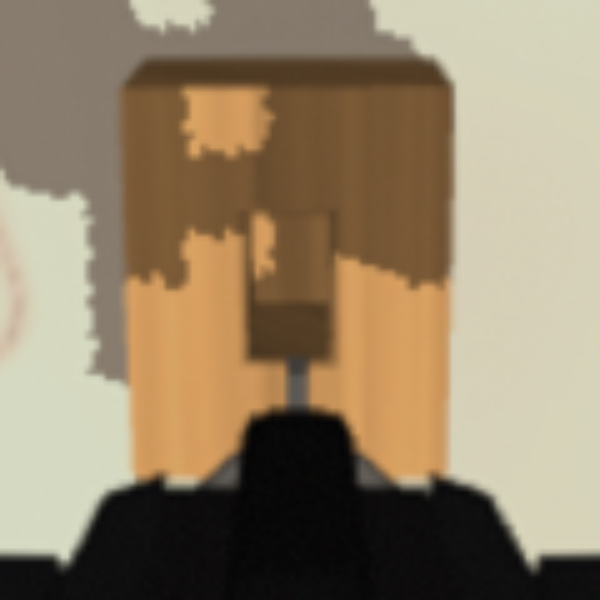

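Blade (u≈297) above the pocket (centre ≈290), yaw matched; about 1.6 mm correction left, as computed. Descend in stages.

```bash
python3 -m crank '[[0.1,-0.15,0.8,0,0.5],[0,0,1,0,0.5],[0,0,1,0,0.5],[0,0,1,0,0.5],[0,0,1,0,0.5],[0,0,0,0,0.5],[0,0,0,0,0.5]]' >/dev/null; python3 - <<'E'
from h import *
blade([-7,1.7,62],[463.5,244.7,50],16.9)
cap('wrist','w16')
im=cv2.imread('pics/w16.png'); cv2.imwrite('pics/c16z.png',cv2.resize(im[160:240,270:370],None,fx=6,fy=6))
E
```

```text
blade [463.2 243.   64.4] z [-0.002  0.008 -1.   ] twist -0.005 d_cm [ 0.08 -0.15  1.45] F [ 0.5 -0.2 -1.9] T [0.07  0.065 0.065] clk 19.85
```

View pics/c16z.png

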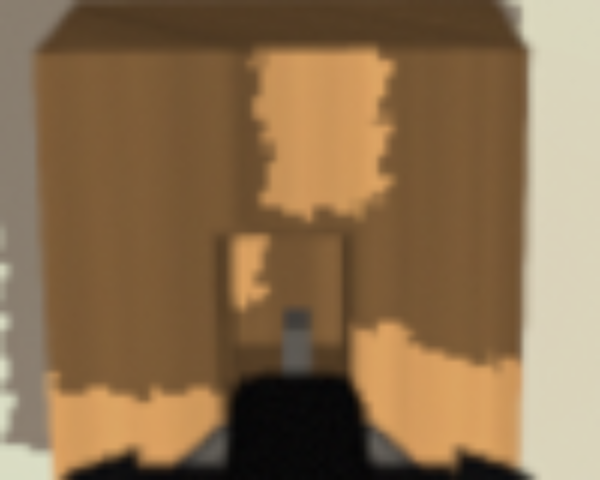

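```bash
b(){ python3 -c "
from h import *
blade([-7,1.7,62],[463.5,244.7,5],16.9)"; }; python3 -m crank '[[0.08,-0.2,0,0,0.5],[0,0,0,0,0.5]]' >/dev/null; b; python3 -m crank '[[0,0,0.5,0,0.5],[0,0,0.5,0,0.5],[0,0,0.5,0,0.5],[0,0,0.5,0,0.5],[0,0,0,0,0.5]]' >/dev/null; b;  python3 -m crank '[[0,0,0.5,0,0.5],[0,0,0.5,0,0.5],[0,0,0,0,0.5]]' >/dev/null; b
```

```text
blade [463.5 245.3  64.7] z [-0.002  0.008 -1.   ] twist -0.005 d_cm [-0.01  0.1   5.97] F [ 0.8  0.4 -1.5] T [-0.035  0.013  0.025] clk 20.07
blade [464.9 246.1  44.4] z [ 0.001  0.009 -1.   ] twist -0.005 d_cm [-0.19  0.13  3.94] F [-0.6  0.5 -1.9] T [-0.01  -0.018  0.035] clk 20.48
blade [464.3 246.   32.9] z [ 0.     0.008 -1.   ] twist -0.005 d_cm [-0.12  0.13  2.79] F [ 0.2 -0.2 -1.6] T [ 0.008 -0.001  0.008] clk 20.73
```

Blade is inside the pocket (tip at 33) with no force. Correct ~1 mm and continue down.

```bash
b(){ python3 -c "
from h import *
blade([-7,1.7,62],[463.5,244.7,5],16.9)"; }; python3 -m crank '[[-0.12,0.12,0.5,0,0.5],[0,0,0.5,0,0.5],[0,0,0,0,0.5]]' >/dev/null; b; python3 -m crank '[[0,0,0.5,0,0.5],[0,0,0.4,0,0.5],[0,0,0,0,0.5]]' >/dev/null; b;  python3 -m crank '[[0,0,0.3,0,0.5],[0,0,0,0,0.5]]' >/dev/null; b
```

```text
blade [463.6 244.5  21.8] z [ 0.     0.008 -1.   ] twist -0.005 d_cm [-0.01 -0.01  1.68] F [ 0.6 -0.4 -1.5] T [ 0.019 -0.043  0.   ] clk 20.98
blade [463.7 244.5  11.8] z [ 0.001  0.008 -1.   ] twist -0.005 d_cm [-0.02 -0.02  0.68] F [ 0.6  0.1 -1.4] T [0.042 0.026 0.01 ] clk 21.23
blade [463.6 244.5   8.3] z [ 0.     0.008 -1.   ] twist -0.005 d_cm [-0.01 -0.02  0.33] F [-0.  -0.  -2.2] T [ 0.021 -0.009 -0.022] clk 21.4
```

```bash
b(){ python3 -c "
from h import *
blade([-7,1.7,62],[463.5,244.7,5],16.9)"; }; python3 -m crank '[[0,0,0.15,0,0.5],[0,0,0,0,0.5]]' >/dev/null; b; python3 -m crank '[[0,0,0.1,0,0.5],[0,0,0,0,0.5]]' >/dev/null; b;  python3 -m crank '[[0,0,0.1,0,0.5],[0,0,0,0,0.5]]' >/dev/null; b
```

```text
blade [463.8 244.6   6.7] z [ 0.     0.008 -1.   ] twist -0.005 d_cm [-0.02 -0.01  0.17] F [ 0.3  0.4 -1. ] T [-0.02  -0.058 -0.04 ] clk 21.57
blade [464.  244.7   5.8] z [ 0.001  0.009 -1.   ] twist -0.005 d_cm [-0.05 -0.01  0.08] F [-0.5 -0.3 -1.3] T [-0.044  0.018  0.01 ] clk 21.73
blade [464.2 244.8   5. ] z [ 0.001  0.009 -1.   ] twist -0.005 d_cm [-0.07 -0.01 -0.  ] F [-0.1  1.7 -1.3] T [-0.013 -0.049  0.034] clk 21.9
```

```bash
b(){ python3 -c "
from h import *
blade([-7,1.7,62],[463.5,244.7,5],16.9)"; }; python3 -m crank '[[0,0,0.1,0,0.5],[0,0,0,0,0.5]]' >/dev/null; b; python3 -m crank '[[0,0,0.1,0,0.5],[0,0,0,0,0.5]]' >/dev/null; b; python3 -c "
from h import *
cap('side','s17');im=cv2.imread('pics/s17.png');cv2.imwrite('pics/c17.png',cv2.resize(im[230:320,270:370],None,fx=6,fy=6))"
```

```text
blade [464.6 245.    5. ] z [ 0.002  0.009 -1.   ] twist -0.005 d_cm [-0.12 -0.01 -0.01] F [-0.2 -0.3 -0.9] T [ 0.026  0.001 -0.025] clk 22.07
blade [465.1 245.2   4.9] z [ 0.003  0.009 -1.   ] twist -0.004 d_cm [-0.17 -0.   -0.01] F [-0.1  0.  -1.8] T [0.03  0.04  0.035] clk 22.23
```

View pics/c17.png

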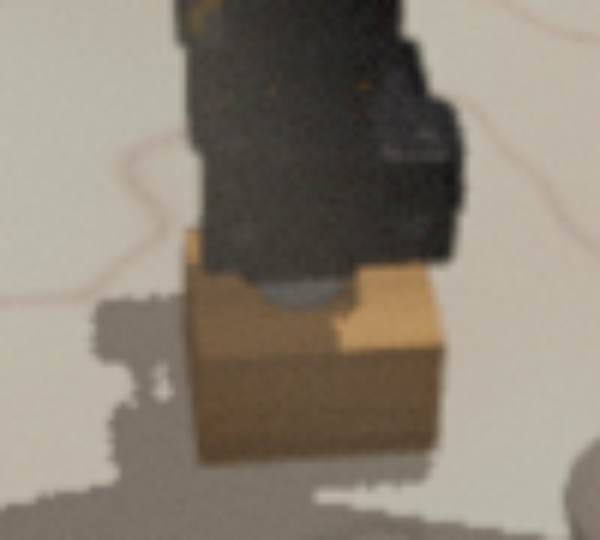

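The flange is at the stand top and z no longer drops (4.9), so it is seated. Release slowly.

```bash
python3 -m crank '[[-0.1,0,0,0,1.6],[0,0,0,0,2.2],[0,0,0,0,3],[0,0,0,0,4],[0,0,0,0,5],[0,0,0,0,6],[0,0,0,0,6],[0,0,0,0,6],[0,0,0,0,6]]' ; python3 -c "
from h import *
cap('wrist','w18');cap('side','s18');im=cv2.imread('pics/s18.png');w=cv2.imread('pics/w18.png')
cv2.imwrite('pics/c18.png',np.hstack([cv2.resize(im[220:320,270:370],(350,350)),cv2.resize(w[150:350,220:420],(350,350))]))"
```

```text
clock: 23.03
tcp_pos: [470.6, 248.0, 66.6]
ee_rot: [[0.958, 0.286, 0.004], [0.286, -0.958, 0.009], [0.007, -0.008, -1.0]]
contact_force: [0.1, 0.2, -0.1]
width: 0.684
```

View pics/c18.png

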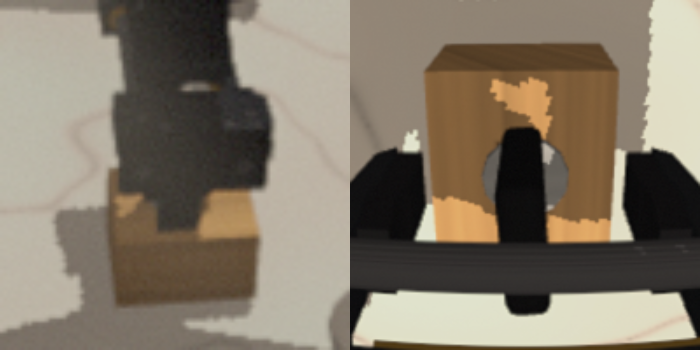

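Key released and standing upright, centred between the fingers. Rise straight up.

```bash
python3 -m crank '[[0,0,-0.5,0,7],[0,0,-1,0,8],[0,0,-1.5,0,8.8],[0,0,-2,0,8.8],[0,0,-2.5,0,8.8],[0,0,-2.5,0,8.8],[0,0,-2.5,0,8.8],[0,0,-2,0,8.8],[0,0,0,0,8.8],[0,0,0,0,8.8]]' ; python3 -c "
from h import *
cap('wrist','w19');cap('side','s19');im=cv2.imread('pics/s19.png');w=cv2.imread('pics/w19.png')
cv2.imwrite('pics/c19.png',np.hstack([cv2.resize(im[210:310,270:370],(390,390)),cv2.resize(w[130:250,250:370],(390,390))]))"
```

```text
clock: 23.97
tcp_pos: [469.2, 246.4, 224.5]
ee_rot: [[0.958, 0.286, 0.006], [0.286, -0.958, 0.01], [0.008, -0.008, -1.0]]
contact_force: [-0.5, -0.0, -0.7]
width: 0.997
```

View pics/c19.png

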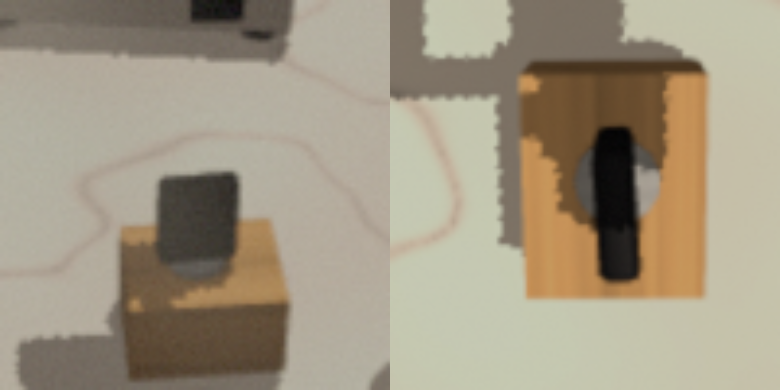

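Key upright, flange on the stand. Final check: wrist camera over the stud, two views.

```bash
python3 -m crank '[[-0.5,2.5,0,0,8.8],[-0.5,3,0,0,8.8],[-0.5,3,0,0,8.8],[-0.5,3,0,0,8.8],[-0.5,3,0,0,8.8],[-0.5,3,0.2,0,8.8],[-0.5,3,0.4,0,8.8],[-0.5,3,0.4,0,8.8],[-0.5,3,0.4,0,8.8],[0,0,0,0,8.8],[0,0,0,0,8.8]]'>/dev/null; python3 -c "
from h import *
cap('wrist','w20')"; python3 -m crank '[[0,3,0,0,8.8],[0,1,0,0,8.8],[0,0,0,0,8.8],[0,0,0,0,8.8]]'; python3 - <<'E'
from h import *
cap('wrist','w21');cap('side','s21')
R={}
for n in ['w20','w21']:
    z=np.load(f'pics/{n}.npz'); m=cv2.morphologyEx(brass(z),cv2.MORPH_CLOSE,np.ones((9,9)))
    k,_,st,c=cv2.connectedComponentsWithStats(m)
    for j in range(1,k):
        if st[j,4]>200:
            q=plane(z,*c[j],74)[0]
            for nm,r in dict(open=(505,-58),A=(625,-126),C=(528,-223)).items():
                if np.hypot(*(q[:2]-r))<12: R.setdefault(nm,[]).append(wray(z,*c[j])); print(n,nm,c[j].round(1),q.round(1))
for k,v in R.items():
    if len(v)==2: print(k,tri(v)[0].round(1))
a=cv2.imread('pics/w21.png');s=cv2.imread('pics/s21.png')
cv2.imwrite('pics/c21.png',np.vstack([cv2.resize(a[:250,240:640],(640,400),interpolation=2)]))
cv2.imwrite('pics/c21s.png',s)
E
```

```text
clock: 25.37
tcp_pos: [502.9, -63.8, 185.1]
ee_rot: [[0.955, 0.294, -0.029], [0.295, -0.955, 0.017], [-0.023, -0.025, -0.999]]
contact_force: [-0.0, -0.3, 0.4]
width: 1.0
w20 A [473.7  86.7] [ 624.7 -127.3   74. ]
w20 open [356.3 191.5] [504.8 -58.1  74. ]
w20 C [518.2 219.7] [ 527.5 -226.    74. ]
w21 A [439.1  81.6] [ 625.  -127.1   74. ]
w21 open [314.7 191.3] [505.  -57.8  74. ]
w21 C [491.9 221.7] [ 527.7 -225.9   74. ]
A [ 624.7 -126.9   74.9]
open [505.2 -57.8  75.2]
C [ 527.5 -226.6   73.2]
```

View pics/c21.png

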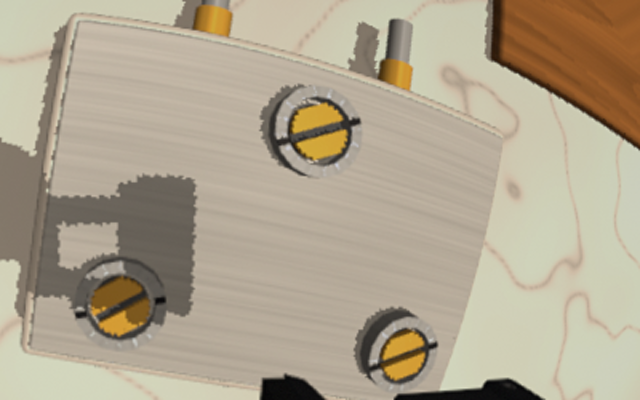

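View pics/c21s.png

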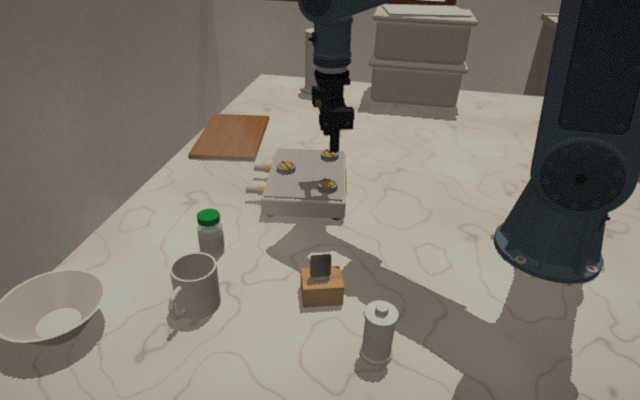

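The stud is as low as the locked ones (75.2 mm against 74.9 and 73.2). Its slot has turned close to the rim marks, the key is upright in its stand, and nothing else has moved. Handing in.

```bash
python3 -c "
from station import arm
print(arm.close_job())"
```

```text
the job is handed in; nothing more can be done
None
```

I took the key from its stand, pressed the open stud down about 9 mm with roughly 8 N, and turned it clockwise. I eased off so the ledge held it, then turned on in small steps until it sprang up into its catch at about 1.3 rad of key turn. I then put the key back in its stand and handed the job in, at about 25 s of the 72 s allowed.

**Stud:** my last two wrist views put its top at 75 mm, against 75 and 73 mm for the two locked studs, so it sits flush. Its slot is nearly in line with the rim marks. The push on the key ended where the stud was about 4 mm down, as it should be in the catch.

**Key:** it stands upright with its flange on the stand, and the gripper is clear of everything. I judged its final position by eye in the pictures and did not measure it. At release the blade was about 1–2 mm off the pocket's centre.

**Other objects:** the mug, jar and cartridge look unmoved in the side view.

**Checks that disagreed:**
- The side camera put the blade tip about 4 mm lower than the wrist camera did, so I aligned with the wrist camera alone.
- The stud first triangulated at 76 mm rather than the 78 mm in the text.
- Seating the key showed no clear force; I took it as seated because it stopped going down.

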